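Pack a layered lunch box and snap its lid on

TASK

Pack the teal lunch box for the day: stand every snack tub (white with a coloured lid) upright on its floor, lay the cream divider down flat on the steps over them, then put every small carton and the round dip pot flat on the divider, right way up. Finally put the lid on and press it straight down until both orange clips have snapped over its ends. There are two or three of each kind; leave the jam and honey jars, pepper shaker, mug and kitchen timer where they are.

Things in the scene. Friction and masses are not known exactly. Their poses are not given: they have to be found in the camera images.
- lunch_box: teal open lunch box, fixed on a grey non-slip mat 1.6 mm thick. Origin: centre of its underside, on the worktop; x across it (short way), y along it (long way), z up. Outside 134 (x) x 220 (y) mm, walls 3 mm, rim 84 mm high. An orange sprung clip stands outside each short end, up to 106 mm high.
- box_floor (a point): middle of the box's inner floor, 4 mm above its underside; axes as the box. The floor is 128 (x) x 194 (y) mm clear up to the steps: room for three tubs side by side along y.
- box_steps (a point): middle of the plane of the two steps the divider rests on, 46 mm above the box's underside; axes as the box. Each step is a ledge 10 mm wide along a short end. Above them the inside is 128 (x) x 214 (y) mm.
- clip_left (a joint): clip at the box's +y end, 42 mm wide (x): angle outwards, rad; 0 = upright, where its spring holds it, empty or hooked over the lid. Its barb reaches in to 107.5 mm from the box's middle, underside 90.5 mm high, with a slope on top (92 to 106 mm high) that leads the lid in: the lid's edge wedges it out to about 0.13 on the way down, then it snaps back to 0
- clip_right (a joint): the same for the clip at the box's -y end
- divider_grip (a point): cream divider plate 122 (x) x 208 (y) x 4 mm, 0.1 kg, with a standing grip in its middle, 44 (x) x 12 (y) mm and 24 mm high over the plate (fingers close along y). The point is half-way up the grip, 16 mm above the plate's underside; z up; the same after half a turn. It fits the box with 3 mm of play all round; on the steps its point is 62 mm above the box's underside
- lid_grip (a point): pale mint lid, 0.14 kg: plate 134 (x) x 225 (y) x 5 mm, under it a skirt 6 mm deep (123 x 209 mm, enters the rim with 2.5 mm of play), on top a teal bar 70 (x) x 14 (y) mm, 26 mm high (fingers close along y). The point is half-way up the bar, 24 mm above the skirt's underside, 13 mm above the plate; z up; the same after half a turn. Home: 102 mm above the box's underside; takes 8 to 15 N
- lid_end_a (a point): point on the lid's top face at the middle of its +y short edge, 108 mm from the middle; fully home it is 89 mm above the box's underside
- lid_end_b (a point): the same at the lid's -y short edge
- tub_a_center (a point): snack tub for the bottom layer: white body, yellow lid, rounded rectangle 60 (x) x 56 (y) x 38 mm high over its lid (the body below the top 10 mm is 56 x 52). The point is its centre, 19 mm above its underside; z points up out of the lid. May be absent.
- tub_b_center (a point): snack tub for the bottom layer: white body, red lid, rounded rectangle 60 (x) x 56 (y) x 38 mm high over its lid (the body below the top 10 mm is 56 x 52). The point is its centre, 19 mm above its underside; z points up out of the lid. May be absent.
- tub_c_center (a point): snack tub for the bottom layer: white body, green lid, rounded rectangle 60 (x) x 56 (y) x 38 mm high over its lid (the body below the top 10 mm is 56 x 52). The point is its centre, 19 mm above its underside; z points up out of the lid. May be absent.
- carton_a_center (a point): snack carton for the top layer, lying flat: plum-coloured with cream dots, 48 (x) x 42 (y) x 26 mm high. The point is its centre, 13 mm above its underside; z up. May be absent.
- carton_b_center (a point): snack carton for the top layer, lying flat: blue with orange dots, 48 (x) x 42 (y) x 26 mm high. The point is its centre, 13 mm above its underside; z up. May be absent.
- dip_pot_center (a point): round dip pot for the top layer: white with a red lid, 47 mm across the lid (44 below), 26 mm high. The point is its centre, 13 mm above its underside; z up. May be absent.
- jam_jar: jam jar with a white lid, 68 mm across, 84 mm tall; not part of the lunch, to be left alone. Origin: centre of its underside
- pepper_shaker: pepper shaker, 44 mm across, 90 mm tall; not part of the lunch, to be left alone. Origin: centre of its underside
- mug_tea: striped tea mug, 88 mm across without its handle, 92 mm tall; not part of the lunch, to be left alone. Origin: centre of its underside
- honey_jar: honey jar with a black lid, 63 mm across, 94 mm tall; not part of the lunch, to be left alone. Origin: centre of its underside
- kitchen_timer: white wind-up kitchen timer with a red cap, 70 mm across, 51 mm tall; not part of the lunch, to be left alone. Origin: centre of its underside

How it is judged:
On the way, in this order (a step that is already met when the one before it is completed fails the run):
1. every tub stands upright on the floor of the box (x of tub_a_center in the frame of lunch_box between -0.064 and 0.064 m and y of tub_a_center in the frame of lunch_box between -0.098 and 0.098 m and z of tub_a_center in the frame of lunch_box between 0.018 and 0.028 m and angle between each of tub_a_center, tub_b_center, tub_c_center's own z axis and vertical below 0.15 rad and x of tub_b_center in the frame of lunch_box between -0.064 and 0.064 m and y of tub_b_center in the frame of lunch_box between -0.098 and 0.098 m and z of tub_b_center in the frame of lunch_box between 0.018 and 0.028 m and x of tub_c_center in the frame of lunch_box between -0.064 and 0.064 m and y of tub_c_center in the frame of lunch_box between -0.098 and 0.098 m and z of tub_c_center in the frame of lunch_box between 0.018 and 0.028 m), for 0.2 s.
2. the divider lies flat on both steps over the tubs (x of divider_grip in the frame of lunch_box between -0.005 and 0.005 m and y of divider_grip in the frame of lunch_box between -0.005 and 0.005 m and z of divider_grip in the frame of lunch_box between 0.058 and 0.0645 m and angle between the y axis of divider_grip and the y axis of lunch_box, either way round below 0.08 rad and angle between divider_grip's own z axis and vertical below 0.04 rad), for 0.2 s.
3. every carton and the dip pot lies flat on the divider inside the box (x of carton_a_center in the frame of lunch_box between -0.064 and 0.064 m and y of carton_a_center in the frame of lunch_box between -0.107 and 0.107 m and z of carton_a_center in the frame of lunch_box between 0.058 and 0.068 m and angle between each of carton_a_center, carton_b_center, dip_pot_center's own z axis and vertical below 0.15 rad and x of carton_b_center in the frame of lunch_box between -0.064 and 0.064 m and y of carton_b_center in the frame of lunch_box between -0.107 and 0.107 m and z of carton_b_center in the frame of lunch_box between 0.058 and 0.068 m and x of dip_pot_center in the frame of lunch_box between -0.064 and 0.064 m and y of dip_pot_center in the frame of lunch_box between -0.107 and 0.107 m and z of dip_pot_center in the frame of lunch_box between 0.058 and 0.068 m), for 0.2 s.
4. the lid is down and both clips have snapped over it (x of lid_grip in the frame of lunch_box between -0.006 and 0.006 m and y of lid_grip in the frame of lunch_box between -0.006 and 0.006 m and z of lid_grip in the frame of lunch_box between 0.098 and 0.1045 m and z of each of lid_end_a, lid_end_b in the frame of lunch_box below 0.0915 m and angle between the y axis of lid_grip and the y axis of lunch_box, either way round below 0.08 rad and value of joint each of clip_left, clip_right below 0.05 rad), for 0.3 s.
At the end, for the whole second after the job is handed in: Tubs present upright on the box floor; divider on both steps, within 5 mm of the middle; snacks present lie right way up on it (all tilts under 0.15 rad); lid home (ends within 2.5 mm, within 6 mm of the middle) with both clips back upright over it (under 0.05 rad); all at rest (all of step 1 and all of step 2 and all of step 3 and all of step 4 and linear speed of each of tub_a, tub_b, tub_c, carton_a, carton_b, dip_pot, lid, divider below 0.02 m/s); the robot touches nothing.
It fails at once if the jam jar is pushed more than 3 cm from its place or tipped (distance of jam_jar from where it was at the start of the episode above 0.03 m or angle between jam_jar's own z axis and vertical above 0.5 rad).
It fails at once if the pepper shaker is pushed more than 3 cm from its place or tipped (distance of pepper_shaker from where it was at the start of the episode above 0.03 m or angle between pepper_shaker's own z axis and vertical above 0.5 rad).
It fails at once if the tea mug is pushed more than 3 cm from its place or tipped (distance of mug_tea from where it was at the start of the episode above 0.03 m or angle between mug_tea's own z axis and vertical above 0.5 rad).
It fails at once if the honey jar is pushed more than 3 cm from its place or tipped (distance of honey_jar from where it was at the start of the episode above 0.03 m or angle between honey_jar's own z axis and vertical above 0.5 rad).
It fails at once if the kitchen timer is pushed more than 3 cm from its place or tipped (distance of kitchen_timer from where it was at the start of the episode above 0.03 m or angle between kitchen_timer's own z axis and vertical above 0.5 rad).
Of tub_a, tub_b, tub_c only 2 to 3 are there at a start; the rules pass over those that are not, and their reading is None.
Of carton_a, carton_b, dip_pot only 2 to 3 are there at a start; the rules pass over those that are not, and their reading is None.
At some moment in a run one of tub_a, tub_b, tub_c, carton_a, carton_b, dip_pot, divider may be knocked a few centimetres aside while the robot is not near it.
Once in a run the grip may slacken for a moment while it holds something.
It also fails if it takes over 210 s, if anything falls off the work surface, if the arm or the gripper's body presses on something with over 40 N, if the wrist force passes 120 N, or if a joint passes its speed limit or range.

ROBOT

A 7-joint arm with a two-finger parallel gripper is mounted at the origin on a cart in front of the work surface, level with it; the furniture and walls round the work are solid. World frame = base frame: x ahead of the robot, y to its left, z up, the work surface at z = 0. Lengths are in m, angles in rad, forces in N, time in s.
With the tool pointing down it reaches from about 0.35 to 0.9 m from the base axis. Payload 8.1 kg.
Tool frame: the origin (TCP) lies midway between the tips of the shut fingers; the grasp point (between the pads) lies arm.tcp_to_grasp behind it (arm.tcp_to_grasp is the distance from the TCP to the grasp point, in m); z points along the fingers, y is the line along which they close (so a half turn about z gives the same grasp; the last joint's range is limited). The gripper opens to 92 mm and grips with 3 to 60 N. Pads are 19 mm wide; open, the fingers measure 130 mm over their backs; the gripper's body (75 mm by 190 mm) begins 47 mm behind the grasp point.
Start: joints at [-1.215, 0.434, 0.025, 1.573, -0.012, 1.134, -0.075], TCP at [0.277, 0.56, 0.189] pointing down, gripper open.
Joint ranges: [-2.62, 2.62], [-0.44, 2.09], [-1.27, 1.32], [0.08, 2.57], [-1.32, 4.46], [0.12, 2], [-2.74, 2.74]. Speed limits (rad/s): [2.22, 2.22, 3.01, 3.01, 3.14, 3.14, 3.14].

INTERFACE

Orientations are given as a rotation vector (axis times angle).
In Python, from cell import observe, get_image, arm gives the robot as it stands. The module is installed in compiled form; this text tells all that it offers.
- The arm moves only by the tool drive_tool, never from a script. Its argument "steps" is a list of rows, each a list of 5 numbers: the closure, from 0 (fully open) to 1 (shut), then the shift along the world's x, y, z in mm, then the turn about the world's z in rad. In form: [[hand, x, y, z, roll], ...]. A call has 1 to 20 rows; each row shifts and turns the commanded pose from where the row before left it; what a row does not reach is not made up. A row lasts 1/12 s, in which the tool goes at most 41.7 mm and 7.16 degrees, less where a joint would pass 70% of its speed; a pose out of reach is approached as far as the arm can. A call with a gripper value outside its range is refused whole. The fingers move at their own pace and stop on an object; "grip_force" is the grip in N (left out, the last holds). Time passes only in rows, so rows that do not move let the fingers close. It gives the time, the measured TCP pose, the force, the opening and the grip force at its end, in the units of the state.
- observe(): the state, without advancing time (a new reading comes with each control period).
- get_image(name): name is "side" or "top" or "wrist"; returns a dict with "image" (480x640x3 uint8, red, green, blue), "vfov" (degrees; the focal length in pixels is half the picture's height over the tangent of half this angle, whatever the lens; pixels are square), "cx", "cy" (the principal point, pixels), "xyz" and "attitude" of the camera in the world. Camera axes: x right, y down, z forward; pixel columns grow to the right and rows downward; lengths in m; the calibration is good to about 2 mm. A picture is of the moment at which its call begins. There is no depth.
- arm.sign_off(): hands the job in; it is judged then, once.
The state is a dict: "clock": time; "joints": joint angles; "dq": joint speeds; "joint_efforts": joint torques, N m; "position": TCP position; "ee_rot": TCP orientation; "force": force on the tool from outside, world axes, zero at the start; "ft_torque": the same for the moment, N m; "width": opening from 0.0 (shut) to 1.0 (fully open); "gripper_force": force on a finger pad.
Only numpy, scipy, OpenCV 4.12 (cv2) and the standard library are available. Lean on these libraries where they do the work, as an engineer would, in place of code of your own. Each camera call takes 0.05 s, during which the arm holds its last target. There are 200 camera calls.

## Working session

There is one attempt and no reset: what is moved stays moved. The work goes in short steps, Python scripts to look and compute and a tool call to move; the robot and the scene stay as the last step left them, time stands still between calls to the robot, and variables do not carry over. Pictures are saved under pics/ and viewed, at most 14 in all, crops included, and the job is handed in when it is done.

Besides the shell and the picture viewer there is one more tool, called as a command line: name --pt "numbers of a row" for each row, then --argument value for the rest. drive_tool: Moves the arm, as the interface text tells. Its arguments: {"type":"object","properties":{"steps":{"type":"array"},"grip_force":{"type":"number"}},"required":["steps"]}

```bash
mkdir -p pics; cat > h.py <<'E'
import numpy as np,cv2
from scipy.spatial.transform import Rotation as R
from cell import observe,get_image,arm
def rot(a):
    a=np.array(a,float)
    return a if a.shape==(3,3) else R.from_rotvec(a).as_matrix()
def snap(n,f=None):
    d=get_image(n)
    if f: cv2.imwrite('pics/'+f,d['image'][:,:,::-1])
    return d
def foc(d): return 240/np.tan(np.radians(d['vfov'])/2)
def cast(d,uv,z):
    uv=np.atleast_2d(np.array(uv,float)); f=foc(d)
    r=np.c_[(uv[:,0]-d['cx'])/f,(uv[:,1]-d['cy'])/f,np.ones(len(uv))]@rot(d['attitude']).T
    c=np.array(d['xyz']); return c+r*((z-c[2])/r[:,2])[:,None]
def proj(d,p):
    q=(np.atleast_2d(p)-np.array(d['xyz']))@rot(d['attitude']); f=foc(d)
    return np.c_[q[:,0]/q[:,2]*f+d['cx'],q[:,1]/q[:,2]*f+d['cy']]
E
python3 - <<'E'
from h import *
for n in('top','side','wrist'):
    d=snap(n,n+'0.png'); print(n,d['vfov'],d['cx'],d['cy'],d['xyz'],d['attitude'])
print(observe(),arm.tcp_to_grasp)
E
```

```text
top 54.48004371973042 313.2835347791224 247.9925745785613 [0.4291041  0.03126471 1.37059792] [-2.18354324  2.15961691 -0.11450718]
side 44.69992493496457 322.46513736608216 230.5724142146275 [-0.3116687   0.72344289  1.32409029] [-1.21731859  2.39418228 -0.90666788]
wrist 63.110278058817066 318.9806166320856 240.0373478457708 [0.21249649 0.59033379 0.3847275 ] [2.47120639 1.53558159 0.20301155]
{'clock': 0.15, 'joints': array([-1.21455717,  0.4350738 ,  0.02498547,  1.57391363, -0.01158707,
        1.13399623, -0.0751466 ]), 'dq': array([ 0.0004858 , -0.003112  ,  0.00033928, -0.00321909,  0.00102451,
       -0.00061899,  0.00150666]), 'joint_efforts': array([ 2.16368026e-03, -6.68263865e+01,  9.86132473e-01, -3.14693964e+01,
       -6.04625791e-02,  3.93444160e-02,  6.98155645e-05]), 'position': array([0.27667548, 0.559922  , 0.18830878]), 'ee_rot': array([-7.14585613e-01, -3.05908384e+00,  1.94235547e-03]), 'force': array([0.52275361, 0.48559209, 0.2227941 ]), 'ft_torque': array([ 0.03606888, -0.02366666, -0.00376793]), 'gripper_force': 0.0, 'width': 1.0001187564597478} 0.0188
```

View pics/top0.png

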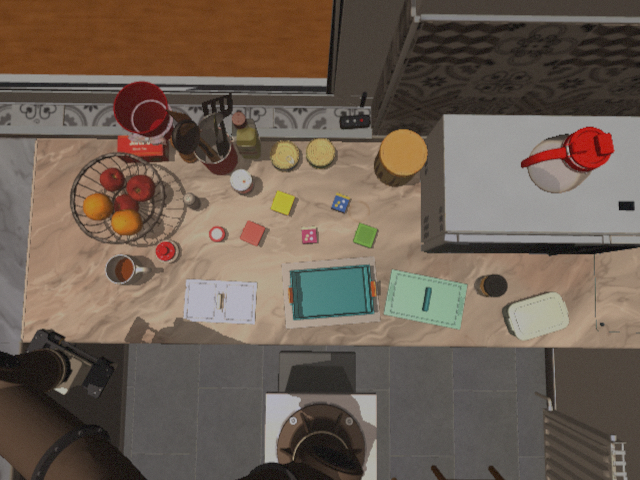

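View pics/side0.png

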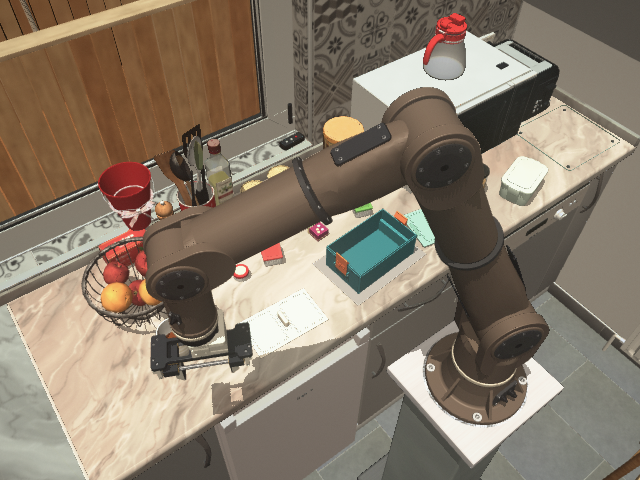

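The top view (up = +x, left = +y) shows all six snacks: yellow tub (283,203), red tub (253,233), green tub (366,235), plum carton (310,236), blue carton (341,204) and pot (217,234). The box is at (331,293), divider at (221,301) and lid at (427,299). The side view is largely blocked by the arm.

```bash
cat >> h.py <<'E'
def seg(d,seed,hr,smin=80,vmin=40,rad=60,smax=255):
    hsv=cv2.cvtColor(d['image'],cv2.COLOR_RGB2HSV)
    m=np.zeros(hsv.shape[:2],np.uint8)
    for lo,hi in hr: m|=cv2.inRange(hsv,(lo,smin,vmin),(hi,smax,255))
    k=np.zeros_like(m); cv2.circle(k,tuple(int(v) for v in seed),rad,255,-1); m&=k
    m=cv2.morphologyEx(m,cv2.MORPH_CLOSE,np.ones((3,3)))
    cs,_=cv2.findContours(m,cv2.RETR_EXTERNAL,cv2.CHAIN_APPROX_NONE)
    return max(cs,key=cv2.contourArea).reshape(-1,2).astype(float) if cs else None
def rect(d,c,z):
    p=cast(d,c,z)[:,:2]; r=cv2.minAreaRect((p*1e4).astype(np.float32))
    (x,y),(w,h),a=r
    if w<h: w,h,a=h,w,a+90
    return np.round([x/10,y/10,w/10,h/10,(a+90)%180-90],1) # mm, deg of long side from x
E
python3 - <<'E'
from h import *
d=snap('top')
hsv=cv2.cvtColor(d['image'],cv2.COLOR_RGB2HSV)
items={'yellow':((283,203),.038,[(22,35)]),'red':((253,233),.038,[(0,8),(172,180)]),'green':((366,235),.038,[(40,75)]),
'plum':((310,236),.026,[(150,178)]),'blue':((341,204),.026,[(100,125)]),'pot':((217,234),.026,[(0,8),(172,180)]),'box':((331,293),.084,[(80,100)]),'lidbar':((427,299),.037,[(80,100)]),'lid':((427,299),.011,[(50,100)])}
for k,(s,z,h) in items.items():
    c=seg(d,s,h,smin=40 if k=='lid' else 90,rad=20 if z<.04 and 'lid' not in k else 60)
    print(k,hsv[s[1],s[0]],None if c is None else (len(c),rect(d,c,z)))
for s in [(241,181),(192,200),(122,269),(167,251),(492,286)]: print(s,cast(d,s,.08).round(3))
im=cv2.resize(d['image'][180:340,170:480],None,fx=2.5,fy=2.5,interpolation=cv2.INTER_CUBIC)
cv2.imwrite('pics/c.png',im[:,:,::-1])
E
```

```text
yellow [ 28 178 178] (70, array([696.6, 118.3,  60.2,  55.9, -19.4]))
red [  4 142 180] (69, array([606.3, 203.6,  61.4,  58.2, -22.7]))
green [ 44 138 139] (69, array([ 603.2, -120.9,   59. ,   55.5,  -18.4]))
plum [172 131 165] (52, array([600.4,  39.8,  41.6,  39. , -84.1]))
blue [110 112 143] (46, array([696.5, -49.8,  40.4,  38.3,  69.8]))
pot [ 21  10 180] (45, array([604.6, 307.7,  43.9,  43.9,   0.7]))
box [ 89 102 127] (305, array([439.3, -24.4, 220.2, 133.1, -85. ]))
lidbar [ 87 106 128] (49, array([ 422.1, -298.9,   64.7,   11.7,  -10.3]))
lid [ 87 106 128] (248, array([ 422.4, -300.1,  221. ,  130.3,   79.4]))
(241, 181) [[0.748 0.232 0.08 ]]
(192, 200) [[0.692 0.368 0.08 ]]
(122, 269) [[0.496 0.554 0.08 ]]
(167, 251) [[0.547 0.432 0.08 ]]
(492, 286) [[ 0.46  -0.469  0.08 ]]
```

View pics/c.png

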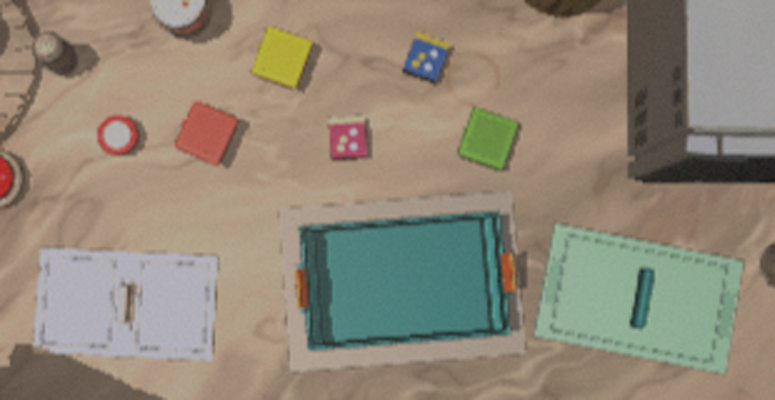

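The crop confirms that all the items stand apart, and the measured sizes match the given ones (box 220x133 at (439,-24), yaw about 5°). Going to the red tub first.

drive_tool --pt "0 22 -23.7 -5 -0.1" --pt "0 22 -23.7 -5 -0.1" --pt "0 22 -23.7 -5 -0.1" --pt "0 22 -23.7 -5 -0.1" --pt "0 22 -23.7 -5 -0.1" --pt "0 22 -23.7 -5 -0.1" --pt "0 22 -23.7 -5 -0.1" --pt "0 22 -23.7 -5 -0.1" --pt "0 22 -23.7 -5 -0.1" --pt "0 22 -23.7 -5 -0.1" --pt "0 22 -23.7 -5 -0.1" --pt "0 22 -23.7 -5 -0.1" --pt "0 22 -23.7 -5 -0.1" --pt "0 22 -23.7 -5 -0.1" --pt "0 22 -23.7 -5 -0.1" --pt "0 0 0 0 0" --grip_force 25

```text
clock: 1.53
position: [0.6106, 0.1971, 0.1132]
ee_rot: [2.616, 1.73, -0.002]
force: [-0.3, -1.5, 0.4]
width: 1.001
gripper_force: 0.0
```

```bash
cat >> h.py <<'E'
def pose():
    o=observe(); Rm=R.from_rotvec(o['ee_rot']).as_matrix(); y=Rm[:,1]
    return np.array(o['position'])*1000,np.degrees(np.arctan2(y[1],y[0])),Rm
def to(x,y,z,ang):
    p,a,_=pose(); da=(ang-a+90)%180-90
    print('pose',p.round(1),round(a,1),'delta',(np.array([x,y,z])-p).round(1),'roll',round(np.radians(da),3))
E
python3 - <<'E'
from h import *
p,a,Rm=pose(); print(p,a,Rm[:,2],observe()['joints'])
to(606,203.6,20,-22.7)
snap('wrist','w1.png'); d=snap('top')
# re-fit others quickly
for k,s,h,z in [('yellow',(283,203),[(22,35)],.038),('green',(366,235),[(40,75)],.038)]: print(k,rect(d,seg(d,s,h,90,rad=20),z))
E
```

```text
[610.61446276 197.05051815 113.21740865] -23.039109768542303 [ 0.0019797  -0.00473411 -0.99998683] [-0.69818025  0.55322561  0.45650346  1.6473671  -0.27188091  1.0046567
 -0.55617877]
pose [610.6 197.1 113.2] -23.0 delta [ -4.6   6.5 -93.2] roll 0.006
yellow [716.  111.2  54.5  19.6  72. ]
green [ 603.2 -120.9   59.    55.5  -18.4]
```

View pics/w1.png

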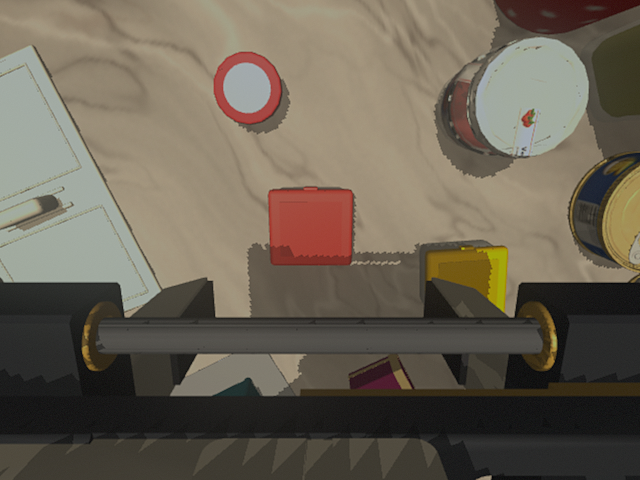

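The wrist view shows the red tub's lid at (311,227), square to the fingers, and the pot at (248,88). Checking it against the wrist calibration.

```bash
python3 - <<'E'
from h import *
d=snap('wrist')
r=rect(d,seg(d,(311,227),[(0,8),(172,180)],120,rad=60),.038); print(r)
print('pot',rect(d,seg(d,(248,88),[(0,8),(172,180)],100,rad=50),.026))
to(r[0],r[1],20,-22.7)
E
```

```text
[606.4 204.3  59.4  56.9 -22.4]
pot [603.8 307.1  46.   45.  -22.4]
pose [606.5 204.9 113.5] -22.2 delta [ -0.1  -0.6 -93.5] roll -0.008
```

drive_tool --pt "0 0 -0.6 -30 0" --pt "0 0 0 -30 0" --pt "0 0 0 -20 0" --pt "0 0 0 -13.5 0" --pt "0 0 0 0 0" --pt "0 0 0 0 0" --pt "1 0 0 0 0" --pt "1 0 0 0 0" --pt "1 0 0 0 0" --pt "1 0 0 0 0" --pt "1 0 0 0 0" --pt "1 0 0 0 0" --grip_force 25

```text
clock: 2.68
position: [0.607, 0.2043, 0.0208]
ee_rot: [2.608, 1.751, 0.001]
force: [-0.9, 0.8, 0.3]
width: 0.613
gripper_force: 0.0
```

drive_tool --pt "1 0 0 30 0" --pt "1 0 0 30 0" --pt "1 0 0 30 0" --pt "1 0 0 35 0" --pt "1 0 0 0 0" --pt "1 0 0 0 0"

```text
clock: 3.18
position: [0.6084, 0.2046, 0.1479]
ee_rot: [2.608, 1.751, 0.007]
force: [0.1, -0.7, -1.5]
width: 0.183
gripper_force: 0.0
```

```bash
cat >> h.py <<'E'
BX=np.array([439.3,-24.4]); BA=5.0
def bx(x,y):
    c,s=np.cos(np.radians(BA)),np.sin(np.radians(BA)); return BX+[c*x-s*y,s*x+c*y]
def tobox(x,y,z,ang=0): q=bx(x,y); to(q[0],q[1],z,BA+ang)
E
python3 - <<'E'
from h import *
tobox(0,64,145); d=snap('top','t2.png')
E
```

```text
pose [608.4 204.6 147.9] -22.2 delta [-174.7 -165.3   -2.9] roll 0.475
```

View pics/t2.png

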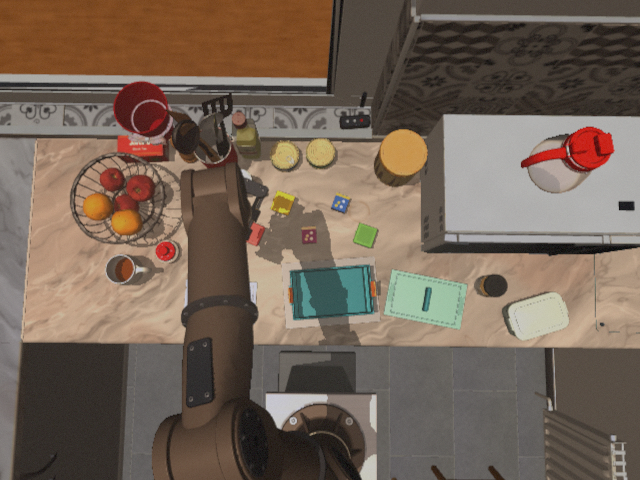

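The fingers are slow (about 6 mm per row) and I lifted before they had closed. The tub is still in place at (256,235), so I'll retry.

drive_tool --pt "0.15 0 0 0 0" --pt "0.15 0 0 0 0" --pt "0.15 0 0 0 0" --pt "0.15 0 0 0 0" --pt "0.15 0 0 0 0" --pt "0.15 0 0 0 0" --pt "0.15 0 0 0 0" --pt "0.15 0 0 0 0" --pt "0.15 0 0 0 0" --pt "0.15 0 0 0 0" --pt "0.15 0 0 0 0" --pt "0.15 0 0 0 0" --pt "0.15 0 0 -25 0" --pt "0.15 0 0 -30 0"

```text
clock: 4.4
position: [0.609, 0.2049, 0.0922]
ee_rot: [2.607, 1.751, 0.009]
force: [0.8, -0.2, -0.5]
width: 0.851
gripper_force: 0.0
```

```bash
python3 - <<'E'
from h import *
d=snap('wrist')
r=rect(d,seg(d,(311,227),[(0,8),(172,180)],120,rad=80),.038); print(r,observe()['width'])
to(r[0],r[1],20,r[4])
E
```

```text
[606.4 204.4  59.2  57.8 -22.9] 0.8513388405782183
pose [604.2 203.8  84.7] -22.2 delta [  2.2   0.6 -64.7] roll -0.012
```

drive_tool --pt "0.15 1 0.4 -30 0" --pt "0.15 0 0 -20 0" --pt "0.15 0 0 -14 0" --pt "0.15 0 0 0 0" --pt "1 0 0 0 0" --pt "1 0 0 0 0" --pt "1 0 0 0 0" --pt "1 0 0 0 0" --pt "1 0 0 0 0" --pt "1 0 0 0 0" --pt "1 0 0 0 0" --grip_force 25

```text
clock: 5.37
position: [0.608, 0.2048, 0.0268]
ee_rot: [2.608, 1.751, 0.001]
force: [0.2, 0.1, 0.3]
width: 0.394
gripper_force: 0.0
```

drive_tool --pt "1 0 0 20 0" --pt "1 0 0 35 0" --pt "1 0 0 35 0" --pt "1 0 0 30 0" --pt "1 0 0 0 0"

```text
clock: 5.78
position: [0.6116, 0.2053, 0.1532]
ee_rot: [2.607, 1.75, 0.015]
force: [1.2, -0.2, 0.3]
width: 0.035
gripper_force: 0.0
```

```bash
python3 - <<'E'
from h import *
o=observe();print(o['width']*92,o['gripper_force'],o['force'])
tobox(0,64,145)
d=snap('top'); print(rect(d,seg(d,(331,293),[(80,100)],90,rad=65),.084))
E
```

```text
3.2310970925835334 0.0 [ 1.19452723 -0.18770527  0.26008824]
pose [611.6 205.3 153.2] -22.3 delta [-177.8 -165.9   -8.2] roll 0.476
[439.5 -23.5 221.8 134.3 -84.7]
```

View wrist.

```bash
python3 - <<'E'
from h import *
d=snap('wrist'); p,a,Rm=pose()
im=d['image'].copy()
for dz,c in ((0,(255,0,0)),(-18.8,(0,255,0))):
    u=proj(d,(p-[0,0,dz])/1000)[0]; print(u); cv2.circle(im,tuple(int(round(v)) for v in u),4,c,-1)
cv2.imwrite('pics/w2.png',im[:,:,::-1])
c=seg(d,(311,227),[(0,8),(172,180)],120,rad=120); print(rect(d,c,.038),c.min(0),c.max(0))
d=snap('top');print(rect(d,seg(d,(256,233),[(0,8),(172,180)],90,rad=20),.038))
E
```

```text
[318.12257551 268.58312006]
[318.22423687 281.09609083]
[606.4 204.1  59.3  57.3 -23.7] [279. 191.] [353. 260.]
[603.1 196.1  60.7  42.1 -23.3]
```

View pics/w2.png

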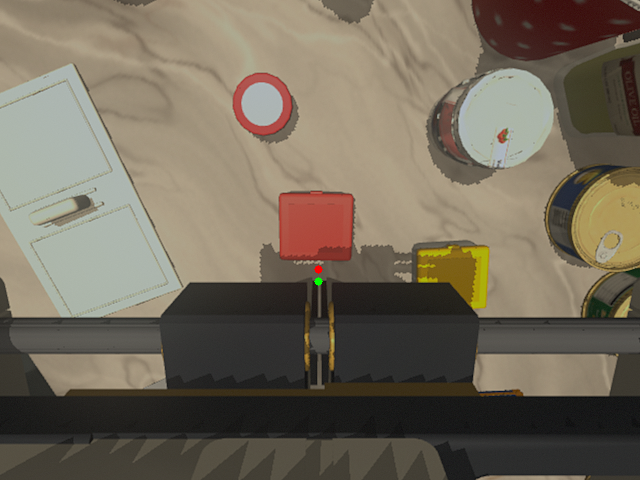

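The fingers passed over the lid: the projected TCP (318,268) lies beyond the visible fingertips, which end near (318,283). So the real tips sit higher than the pose says. I'll check by touching the bare worktop gently with the fingers shut.

drive_tool --pt "1 -30 20 -30 0" --pt "1 -35 20 -35 0" --pt "1 0 0 -35 0" --pt "1 0 0 -25 0" --pt "1 0 0 0 0" --pt "1 0 0 0 0" --pt "1 0 0 0 0"

```text
clock: 6.52
position: [0.5546, 0.2376, 0.0331]
ee_rot: [2.608, 1.75, 0.0]
force: [0.1, -0.1, -0.3]
width: 0.006
gripper_force: 0.0
```

drive_tool --pt "1 0 0 -5 0" --pt "1 0 0 -5 0" --pt "1 0 0 0 0" --pt "1 0 0 0 0"

```text
clock: 6.85
position: [0.5539, 0.238, 0.0227]
ee_rot: [-2.608, -1.751, -0.0]
force: [-0.3, 1.1, -0.1]
width: 0.007
gripper_force: 0.0
```

```bash
python3 - <<'E'
from h import *
print(pose()[0],observe()['force'])
d=snap('wrist'); s=snap('side'); p,a,Rm=pose()
im=np.hstack([d['image'][150:400,200:440],s['image'][150:400,120:360]])
for q in (d,s): print(proj(q,p/1000))
cv2.imwrite('pics/w3.png',cv2.resize(im,None,fx=1.6,fy=1.6)[:,:,::-1])
E
```

```text
[553.94910145 238.02182686  22.69436412] [-0.26709191  1.08583031 -0.06243716]
[[320.79628695 268.45340642]]
[[272.23797776 270.79592068]]
```

View pics/w3.png

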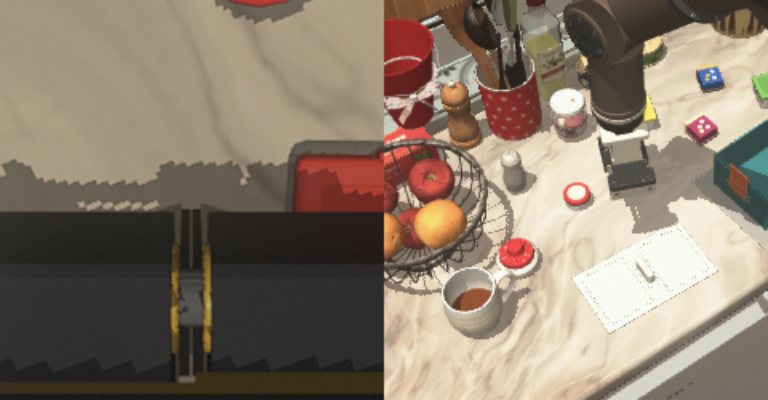

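drive_tool --pt "1 0 0 -5 0" --pt "1 0 0 -5 0" --pt "1 0 0 -5 0" --pt "1 0 0 -2 0" --pt "1 0 0 -2 0" --pt "1 0 0 0 0" --pt "1 0 0 0 0"

```text
clock: 7.53
position: [0.5539, 0.238, 0.0034]
ee_rot: [2.608, 1.751, -0.0]
force: [-0.4, 0.3, 0.6]
width: 0.0
gripper_force: 0.0
```

drive_tool --pt "1 0 0 -2 0" --pt "1 0 0 -2 0" --pt "1 0 0 0 0" --pt "1 0 0 0 0"

```text
clock: 7.87
position: [0.5538, 0.238, -0.0006]
ee_rot: [-2.608, -1.751, 0.0]
force: [-0.0, 0.5, 0.3]
width: 0.001
gripper_force: 0.0
```

drive_tool --pt "1 0 0 -3 0" --pt "1 0 0 -3 0" --pt "1 0 0 -2 0" --pt "1 0 0 0 0" --pt "1 0 0 0 0"

```text
clock: 8.28
position: [0.5537, 0.2379, -0.0088]
ee_rot: [2.608, 1.751, -0.001]
force: [0.3, -0.4, 0.2]
width: 0.006
gripper_force: 0.0
```

drive_tool --pt "1 0 0 -2 0" --pt "1 0 0 -2 0" --pt "1 0 0 0 0" --pt "1 0 0 0 0"

```text
clock: 8.62
position: [0.5538, 0.238, -0.0127]
ee_rot: [2.608, 1.751, -0.0]
force: [0.5, 0.0, 0.9]
width: 0.002
gripper_force: 0.0
```

drive_tool --pt "1 0 0 -2 0" --pt "1 0 0 -2 0" --pt "1 0 0 0 0" --pt "1 0 0 0 0"

```text
clock: 8.95
position: [0.5537, 0.2379, -0.0167]
ee_rot: [2.608, 1.751, -0.0]
force: [0.8, 0.0, -0.4]
width: 0.006
gripper_force: 0.0
```

drive_tool --pt "1 0 0 -2 0" --pt "1 0 0 -2 0" --pt "1 0 0 0 0" --pt "1 0 0 0 0"

```text
clock: 9.28
position: [0.5537, 0.238, -0.0207]
ee_rot: [2.608, 1.751, -0.0]
force: [0.8, -0.4, -0.0]
width: 0.009
gripper_force: 0.0
```

drive_tool --pt "1 0 0 -1 0" --pt "1 0 0 -1 0" --pt "1 0 0 0 0" --pt "1 0 0 0 0"

```text
clock: 9.62
position: [0.5538, 0.238, -0.0226]
ee_rot: [2.608, 1.751, -0.0]
force: [0.1, 0.3, 0.2]
width: 0.008
gripper_force: 0.0
```

drive_tool --pt "1 0 0 -1 0" --pt "1 0 0 -1 0" --pt "1 0 0 0 0" --pt "1 0 0 0 0"

```text
clock: 9.95
position: [0.5538, 0.238, -0.0246]
ee_rot: [2.608, 1.751, -0.0]
force: [-0.5, -0.7, -1.2]
width: 0.005
gripper_force: 0.0
```

drive_tool --pt "1 0 0 -1 0" --pt "1 0 0 -1 0" --pt "1 0 0 0 0" --pt "1 0 0 0 0"

```text
clock: 10.28
position: [0.5538, 0.238, -0.0266]
ee_rot: [2.608, 1.751, -0.0]
force: [0.2, -0.5, 0.9]
width: 0.006
gripper_force: 0.0
```

```bash
python3 - <<'E'
from h import *
d=snap('wrist','w4.png'); p,a,Rm=pose()
c=np.array(d['xyz'])*1000; print('cam in tool',Rm.T@(c-p),'cam z in tool',Rm.T@rot(d['attitude'])[:,2])
for k in (0,9.5,-9.5):
  print(k,[proj(d,(p+Rm@[k,0,-b])/1000)[0].round(0).tolist() for b in (0,10,20,30,40,60)])
E
```

```text
cam in tool [  68.80974109   -0.90187949 -196.46552536] cam z in tool [-2.60935867e-01  6.97656162e-05  9.65356135e-01]
0 [[321.0, 269.0], [321.0, 275.0], [321.0, 282.0], [321.0, 290.0], [321.0, 299.0], [321.0, 320.0]]
9.5 [[321.0, 251.0], [321.0, 257.0], [321.0, 264.0], [321.0, 271.0], [321.0, 279.0], [321.0, 298.0]]
-9.5 [[321.0, 285.0], [321.0, 293.0], [321.0, 301.0], [321.0, 309.0], [321.0, 319.0], [321.0, 343.0]]
```

View pics/w4.png

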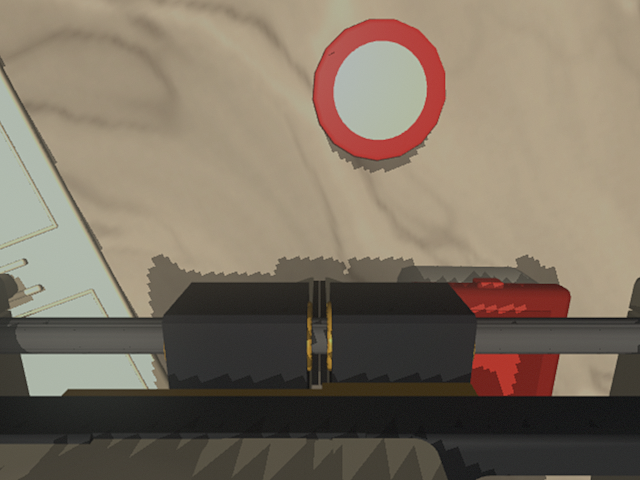

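The shut fingertips end at (320,281), which fits tips roughly 40 mm short of the reported TCP. Continuing the touch test.

drive_tool --pt "1 0 0 -2 0" --pt "1 0 0 -2 0" --pt "1 0 0 0 0" --pt "1 0 0 0 0"

```text
clock: 10.67
position: [0.5537, 0.2379, -0.0307]
ee_rot: [2.608, 1.751, -0.001]
force: [0.2, -0.5, 0.3]
width: 0.005
gripper_force: 0.0
```

drive_tool --pt "1 0 0 -1.5 0" --pt "1 0 0 -1.5 0" --pt "1 0 0 0 0" --pt "1 0 0 0 0"

```text
clock: 11.0
position: [0.5538, 0.238, -0.0336]
ee_rot: [2.608, 1.751, -0.0]
force: [0.0, 0.3, -0.3]
width: 0.005
gripper_force: 0.0
```

drive_tool --pt "1 0 0 -1 0" --pt "1 0 0 -1 0" --pt "1 0 0 0 0" --pt "1 0 0 0 0"

```text
clock: 11.33
position: [0.5538, 0.238, -0.0356]
ee_rot: [2.608, 1.751, -0.0]
force: [0.2, -0.3, 0.2]
width: 0.001
gripper_force: 0.0
```

drive_tool --pt "1 0 0 -1 0" --pt "1 0 0 -1 0" --pt "1 0 0 0 0" --pt "1 0 0 0 0"

```text
clock: 11.67
position: [0.554, 0.2381, -0.0374]
ee_rot: [2.608, 1.751, 0.0]
force: [-1.0, 0.3, 3.2]
width: 0.004
gripper_force: 1.5
```

Contact comes at reported z = -37.4 mm, so the true tips are about 37 mm above the reported TCP. The finger blocks also look wider than described, so I'll raise, open and look from the side before going into the box.

drive_tool --pt "0.15 0 0 30 0" --pt "0.15 0 0 35 0" --pt "0.15 0 0 35 0" --pt "0.15 0 0 35 0" --pt "0.15 0 0 0 0.1" --pt "0.15 0 0 0 0.12" --pt "0.15 0 0 0 0.12" --pt "0.15 0 0 0 0.12" --pt "0.15 0 0 0 0.12" --pt "0.15 0 0 0 0.12" --pt "0.15 0 0 0 0.12" --pt "0.15 0 0 0 0.12" --pt "0.15 0 0 0 0.12" --pt "0.15 0 0 0 0.12" --pt "0.15 0 0 0 0" --pt "0.15 0 0 0 0"

```text
clock: 13.0
position: [0.5538, 0.2379, 0.0974]
ee_rot: [-1.199, -2.904, -0.0]
force: [0.1, -0.3, 0.7]
width: 0.848
gripper_force: 0.0
```

```bash
python3 - <<'E'
from h import *
s=snap('side'); p,a,Rm=pose(); print(p,a,observe()['width'])
u=proj(s,(p+[0,0,37])/1000)[0].astype(int); print(u)
w=snap('wrist')['image'][200:480,60:580]
im=s['image'].copy(); cv2.circle(im,tuple(int(v) for v in u),1,(255,0,0),-1)
x0,y0=u[0]-70,u[1]-90
c=cv2.resize(im[y0:y0+130,x0:x0+140],None,fx=4,fy=4,interpolation=cv2.INTER_CUBIC)
c=np.clip(c.astype(float)*1.6+15,0,255).astype(np.uint8)
cv2.imwrite('pics/s5.png',c[:,:,::-1])
E
```

```text
[553.83525573 237.89560041  97.39066856] 45.11470361093829 0.8499957351215067
[270 245]
```

View pics/s5.png

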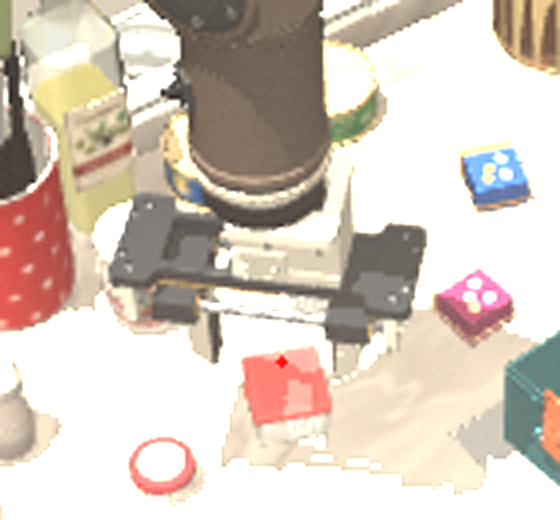

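The side view settles it. Thin fingers hang about 60 mm below the wide carriers, and the tips sit exactly at the dot drawn at reported z + 37 mm. From here I take tip z = reported z + 37.

drive_tool --pt "0.15 17 -11 0 0.129" --pt "0.15 17 -11 0 0.125" --pt "0.15 18.5 -11.6 0 0.12" --pt "0.15 0 0 -35 0" --pt "0.15 0 0 -35 0" --pt "0.15 0 0 -25 0" --pt "0.15 0 0 -16 0" --pt "0.15 0 0 0 0" --pt "0.15 0 0 0 0" --pt "1 0 0 0 0" --pt "1 0 0 0 0" --pt "1 0 0 0 0" --pt "1 0 0 0 0" --pt "1 0 0 0 0" --pt "1 0 0 0 0" --pt "1 0 0 0 0" --grip_force 25

```text
clock: 14.43
position: [0.607, 0.2047, -0.0124]
ee_rot: [0.638, 3.075, 0.002]
force: [-1.4, -0.6, 7.7]
width: 0.607
gripper_force: 25.0
```

drive_tool --pt "1 0 0 10 0" --pt "1 0 0 30 0" --pt "1 0 0 35 0" --pt "1 0 0 35 0" --pt "1 0 0 20 0" --pt "1 0 0 0 0" --pt "1 0 0 0 0"

```text
clock: 15.02
position: [0.6071, 0.2047, 0.1183]
ee_rot: [0.638, 3.074, 0.003]
force: [0.1, -0.5, -3.0]
width: 0.606
gripper_force: 25.0
```

```bash
sed -i "s/p,a,_=pose(); da/p,a,_=pose(); p=p+[0,0,37]; da/" h.py; python3 - <<'E'
from h import *
o=observe();print(o['width']*92,o['gripper_force'],o['force'])
tobox(0,64,145)
E
```

```text
55.74854001165696 24.999644458293915 [ 0.0911078  -0.49047946 -3.03140918]
pose [607.1 204.7 155.3] 66.6 delta [-173.4 -165.4  -10.3] roll -1.075
```

drive_tool --pt "1 -19.3 -18.4 0 -0.119" --pt "1 -19.3 -18.4 0 -0.119" --pt "1 -19.3 -18.4 0 -0.119" --pt "1 -19.3 -18.4 0 -0.119" --pt "1 -19.3 -18.4 0 -0.119" --pt "1 -19.3 -18.4 0 -0.119" --pt "1 -19.3 -18.4 0 -0.119" --pt "1 -19.3 -18.4 0 -0.119" --pt "1 -19.3 -18.4 0 -0.119" --pt "1 0 0 0 0" --pt "1 0 0 0 0"

```text
clock: 15.93
position: [0.4306, 0.0379, 0.1156]
ee_rot: [-2.119, -2.318, 0.003]
force: [-0.3, -0.4, -0.8]
width: 0.607
gripper_force: 25.0
```

```bash
python3 - <<'E'
from h import *
o=observe();print(o['width']*92)
tobox(0,64,29)
d=snap('wrist','w6.png')
E
```

```text
55.83010519457616
pose [430.6  37.9 152.6] 5.1 delta [   3.1    1.5 -123.6] roll -0.002
```

View pics/w6.png

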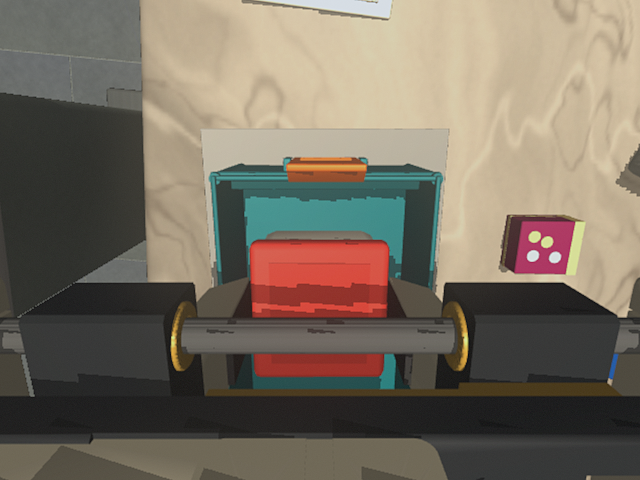

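The red tub hangs square over the +y half of the box (clip at (327,168), tub at (318,308)). Lowering it.

drive_tool --pt "1 3 1 -35 0" --pt "1 0 0 -35 0" --pt "1 0 0 -25 0" --pt "1 0 0 -15 0" --pt "1 0 0 -8 0" --pt "1 0 0 -4 0" --pt "1 0 0 0 0" --pt "1 0 0 0 0"

```text
clock: 16.65
position: [0.4363, 0.0401, -0.0051]
ee_rot: [2.117, 2.32, 0.001]
force: [-0.2, -0.4, -2.1]
width: 0.605
gripper_force: 25.0
```

```bash
python3 - <<'E'
from h import *
o=observe();print(o['width']*92,o['force']); tobox(0,64,29)
E
```

```text
55.69103352276737 [-0.24522584 -0.43395834 -2.11406483]
pose [436.3  40.1  31.9] 5.2 delta [-2.6 -0.8 -2.9] roll -0.004
```

drive_tool --pt "1 -2 0 -1.5 0" --pt "1 0 0 -1.5 0" --pt "1 0 0 0 0" --pt "0.2 0 0 0 0" --pt "0.2 0 0 0 0" --pt "0.2 0 0 0 0" --pt "0.2 0 0 0 0" --pt "0.2 0 0 15 0" --pt "0.2 0 0 35 0" --pt "0.2 0 0 35 0" --pt "0.2 0 0 30 0" --pt "0.2 0 0 0 0"

```text
clock: 17.65
position: [0.4369, 0.0403, 0.1113]
ee_rot: [2.116, 2.317, 0.011]
force: [1.0, -0.2, -0.2]
width: 0.799
gripper_force: 0.0
```

```bash
python3 - <<'E'
from h import *
d=snap('top')
for k,s,h,z in [('yellow',(283,203),[(22,35)],.038),('green',(366,235),[(40,75)],.038),('blue',(341,204),[(100,125)],.026)]:
    c=seg(d,s,h,90,rad=25); print(k,None if c is None else rect(d,c,z))
to(696.6,118.3,130,-19.4); to(603.2,-120.9,130,-18.4)
d=snap('wrist','w7.png'); c=seg(d,(318,300),[(0,8),(172,180)],120,rad=100); print(rect(d,c,.042),bx(0,64))
E
```

```text
yellow [696.6 118.3  60.2  55.9 -19.4]
green [ 603.1 -121.4   58.8   54.6  -18.4]
blue [696.6 -49.9  40.4  37.9  69.8]
pose [435.9  40.5 146.1] 5.2 delta [260.7  77.8 -16.1] roll -0.43
pose [435.9  40.5 146.1] 5.2 delta [ 167.3 -161.4  -16.1] roll -0.412
[433.5  38.   57.2  56.7 -84.9] [433.72203246  39.35646068]
```

Red tub is standing at (433.5, 38). Yellow next.

drive_tool --pt "0.15 32.6 9.7 0 -0.054" --pt "0.15 32.6 9.7 0 -0.054" --pt "0.15 32.6 9.7 0 -0.054" --pt "0.15 32.6 9.7 0 -0.054" --pt "0.15 32.6 9.7 0 -0.054" --pt "0.15 32.6 9.7 0 -0.054" --pt "0.15 32.6 9.7 0 -0.054" --pt "0.15 32.6 9.7 0 -0.054" --pt "0.15 0 0 -30 0" --pt "0.15 0 0 -25 0" --pt "0.15 0 0 0 0" --pt "0.15 0 0 0 0"

```text
clock: 18.75
position: [0.6922, 0.1169, 0.0486]
ee_rot: [-2.565, -1.811, 0.009]
force: [0.7, -0.4, 0.4]
width: 0.849
gripper_force: 0.0
```

```bash
python3 - <<'E'
from h import *
d=snap('wrist'); c=seg(d,(318,220),[(22,35)],100,rad=90); r=rect(d,c,.038); print(r)
to(r[0],r[1],23,-19.4); print(observe()['width']*92)
E
```

```text
[696.5 119.1  58.7  57.6 -19. ]
pose [693.7 117.   87.7] -19.6 delta [  2.8   2.1 -64.7] roll 0.003
77.99899184029464
```

drive_tool --pt "0.15 2 1.5 -30 0" --pt "0.15 0 0 -20 0" --pt "0.15 0 0 -14 0" --pt "0.15 0 0 0 0" --pt "1 0 0 0 0" --pt "1 0 0 0 0" --pt "1 0 0 0 0" --pt "1 0 0 0 0" --pt "1 0 0 0 0" --pt "1 0 0 0 0"

```text
clock: 19.63
position: [0.6977, 0.119, -0.0107]
ee_rot: [2.565, 1.811, 0.004]
force: [-0.7, -0.7, 6.6]
width: 0.652
gripper_force: 25.0
```

drive_tool --pt "1 0 0 10 0" --pt "1 0 0 30 0" --pt "1 0 0 35 0" --pt "1 0 0 35 0" --pt "1 0 0 20 0" --pt "1 0 0 0 0"

```text
clock: 20.13
position: [0.6998, 0.119, 0.1243]
ee_rot: [2.563, 1.81, 0.013]
force: [1.4, -0.7, 0.8]
width: 0.646
gripper_force: 25.0
```

```bash
python3 - <<'E'
from h import *
o=observe();print(o['width']*92,o['gripper_force']); tobox(0,-66,150)
E
```

```text
59.39923997184676 24.986316561698914
pose [699.8 119.  161.3] -19.6 delta [-254.7 -209.2  -11.3] roll 0.429
```

drive_tool --pt "1 -28.1 -23.2 0 0.0477" --pt "1 -28.1 -23.2 0 0.0477" --pt "1 -28.1 -23.2 0 0.0477" --pt "1 -28.1 -23.2 0 0.0477" --pt "1 -28.1 -23.2 0 0.0477" --pt "1 -28.1 -23.2 0 0.0477" --pt "1 -28.1 -23.2 0 0.0477" --pt "1 -28.1 -23.2 0 0.0477" --pt "1 -28.1 -23.2 0 0.0477" --pt "1 0 0 0 0" --pt "1 0 0 0 0" --pt "1 0 0 0 0"

```text
clock: 21.13
position: [0.444, -0.0896, 0.1179]
ee_rot: [2.122, 2.316, 0.002]
force: [1.2, -0.7, -1.1]
width: 0.647
gripper_force: 25.0
```

```bash
python3 - <<'E'
from h import *
o=observe();print(o['width']*92,o['gripper_force']); tobox(0,-66,31)
E
```

```text
59.518680954899565 24.986321926116943
pose [444.  -89.6 154.9] 5.0 delta [   1.    -0.6 -123.9] roll -0.0
```

drive_tool --pt "1 1 0 -35 0" --pt "1 0 0 -35 0" --pt "1 0 0 -25 0" --pt "1 0 0 -15 0" --pt "1 0 0 -8 0" --pt "1 0 0 -4 0" --pt "1 0 0 -1 0" --pt "1 0 0 0 0"

```text
clock: 21.8
position: [0.4454, -0.0897, -0.0051]
ee_rot: [2.12, 2.317, 0.001]
force: [0.5, 0.5, -0.5]
width: 0.645
gripper_force: 25.0
```

drive_tool --pt "1 0 0 -1 0" --pt "1 0 0 0 0" --pt "0.2 0 0 0 0" --pt "0.2 0 0 0 0" --pt "0.2 0 0 0 0" --pt "0.2 0 0 0 0" --pt "0.2 0 0 15 0" --pt "0.2 0 0 35 0" --pt "0.2 0 0 35 0" --pt "0.2 0 0 30 0" --pt "0.2 0 0 0 0"

```text
clock: 22.72
position: [0.4478, -0.0905, 0.1134]
ee_rot: [2.118, 2.312, 0.008]
force: [1.7, 0.1, 0.4]
width: 0.799
gripper_force: 0.0
```

```bash
python3 - <<'E'
from h import *
d=snap('top')
for k,s,h,z in [('green',(366,235),[(40,75)],.038),('blue',(341,204),[(100,125)],.026)]:
    c=seg(d,s,h,90,rad=25); print(k,None if c is None else rect(d,c,z))
to(603.1,-121,92,-18.4)
d=snap('wrist','w8.png'); c=seg(d,(318,300),[(22,35)],120,rad=100); print(rect(d,c,.042),bx(0,-66))
E
```

```text
green [ 603.2 -120.9   59.    55.5  -18.4]
blue [696.3 -49.8  40.4  38.6  69.8]
pose [446.8 -90.  148.2] 5.1 delta [156.3 -31.  -56.2] roll -0.409
[444.2 -91.6  59.6  54.6   4.9] [445.05227902 -90.14885007]
```

Yellow is in place. Green next.

drive_tool --pt "0.15 26 -5.2 0 -0.0682" --pt "0.15 26 -5.2 0 -0.0682" --pt "0.15 26 -5.2 0 -0.0682" --pt "0.15 26 -5.2 0 -0.0682" --pt "0.15 26 -5.2 0 -0.0682" --pt "0.15 26 -5.2 0 -0.0682" --pt "0.15 0 0 -30 0" --pt "0.15 0 0 -26 0" --pt "0.15 0 0 0 0" --pt "0.15 0 0 0 0" --pt "0.15 0 0 0 0"

```text
clock: 23.73
position: [0.6004, -0.1214, 0.0528]
ee_rot: [-2.548, -1.837, 0.001]
force: [0.2, 0.0, 0.4]
width: 0.85
gripper_force: 0.0
```

```bash
python3 - <<'E'
from h import *
d=snap('wrist'); c=seg(d,(318,220),[(40,75)],100,rad=90); r=rect(d,c,.038); print(r)
to(r[0],r[1],24,-18.4); print(observe()['width']*92)
E
```

```text
[ 603.7 -121.    59.1   57.   -18.5]
pose [ 601.  -121.4   90.5] -18.4 delta [  2.7   0.4 -66.5] roll 0.0
78.20572116114644
```

drive_tool --pt "0.15 2 0.4 -30 0" --pt "0.15 0 0 -20 0" --pt "0.15 0 0 -15 0" --pt "0.15 0 0 0 0" --pt "1 0 0 0 0" --pt "1 0 0 0 0" --pt "1 0 0 0 0" --pt "1 0 0 0 0" --pt "1 0 0 0 0" --pt "1 0 0 0 0"

```text
clock: 24.62
position: [0.6039, -0.1209, -0.0108]
ee_rot: [2.546, 1.837, 0.003]
force: [-1.5, -0.2, 7.5]
width: 0.649
gripper_force: 25.0
```

drive_tool --pt "1 0 0 10 0" --pt "1 0 0 30 0" --pt "1 0 0 35 0" --pt "1 0 0 35 0" --pt "1 0 0 20 0" --pt "1 0 0 0 0"

```text
clock: 25.12
position: [0.6055, -0.1216, 0.1234]
ee_rot: [2.544, 1.834, 0.01]
force: [0.9, -0.4, -1.3]
width: 0.648
gripper_force: 25.0
```

```bash
python3 - <<'E'
from h import *
o=observe();print(o['width']*92,o['gripper_force']); tobox(0,-2,150)
E
```

```text
59.63248160986438 24.999715089797974
pose [ 605.5 -121.6  160.4] -18.4 delta [-166.    95.2  -10.4] roll 0.409
```

drive_tool --pt "1 -23.6 13.5 0 0.0584" --pt "1 -23.6 13.5 0 0.0584" --pt "1 -23.6 13.5 0 0.0584" --pt "1 -23.6 13.5 0 0.0584" --pt "1 -23.6 13.5 0 0.0584" --pt "1 -23.6 13.5 0 0.0584" --pt "1 -23.6 13.5 0 0.0584" --pt "1 0 0 0 0" --pt "1 0 0 0 0" --pt "1 0 0 0 0"

```text
clock: 25.95
position: [0.4379, -0.0263, 0.1178]
ee_rot: [2.122, 2.316, 0.001]
force: [0.1, -0.3, -1.5]
width: 0.647
gripper_force: 25.0
```

```bash
python3 - <<'E'
from h import *
o=observe();print(o['width']*92,o['gripper_force']); tobox(0,-3.2,31)
E
```

```text
59.5294422096039 24.999605119228363
pose [437.9 -26.3 154.8] 5.0 delta [   1.6   -1.3 -123.8] roll 0.0
```

drive_tool --pt "1 1 -1.3 -35 0" --pt "1 0 0 -35 0" --pt "1 0 0 -25 0" --pt "1 0 0 -15 0" --pt "1 0 0 -8 0" --pt "1 0 0 -4 0" --pt "1 0 0 -1 0" --pt "1 0 0 0 0"

```text
clock: 26.62
position: [0.4392, -0.0277, -0.0051]
ee_rot: [2.122, 2.316, 0.001]
force: [0.0, -0.2, -1.1]
width: 0.651
gripper_force: 25.0
```

drive_tool --pt "1 0 0 -1 0" --pt "1 0 0 0 0" --pt "0.2 0 0 0 0" --pt "0.2 0 0 0 0" --pt "0.2 0 0 0 0" --pt "0.2 0 0 0 0" --pt "0.2 0 0 15 0" --pt "0.2 0 0 35 0" --pt "0.2 0 0 35 0" --pt "0.2 0 0 35 0" --pt "0.2 0 0 35 0" --pt "0.2 0 0 0 0"

```text
clock: 27.62
position: [0.442, -0.0276, 0.1542]
ee_rot: [2.119, 2.312, 0.011]
force: [2.8, 0.0, 0.3]
width: 0.799
gripper_force: 0.0
```

```bash
python3 - <<'E'
from h import *
print(pose()[0])
d=snap('wrist','w9.png')
for n,h,z in (('red',[(0,8),(172,180)],.042),('green',[(40,75)],.042),('yellow',[(22,35)],.042)):
    c=seg(d,(318,300),h,100,rad=300); print(n,rect(d,c,z))
t=snap('top','t9.png')
print('box top',rect(t,seg(t,(331,293),[(80,100)],80,rad=70),.084))
E
```

```text
[441.95428854 -27.62602643 154.1998929 ]
red [433.6  38.   59.3  57.  -85.3]
green [437.5 -27.2  59.4  57.1   4.9]
yellow [443.6 -85.6  60.   50.    4.7]
box top [406.8  52.9  82.3  60.8   5.7]
```

View pics/w9.png

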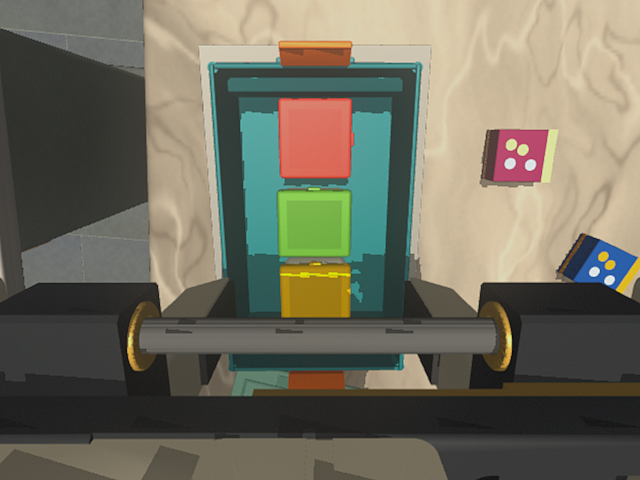

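All three tubs stand on the floor: red (315,138), green (314,223), yellow (316,290). Now refining the box pose and measuring the divider.

```bash
cat >> h.py <<'E'
def white(d,seed,rad,smax=38,vmin=120):
    hsv=cv2.cvtColor(d['image'],cv2.COLOR_RGB2HSV)
    m=cv2.inRange(hsv,(0,0,vmin),(180,smax,255))
    k=np.zeros_like(m); cv2.circle(k,tuple(int(v) for v in seed),rad,255,-1); m&=k
    m=cv2.morphologyEx(m,cv2.MORPH_CLOSE,np.ones((5,5))); m=cv2.morphologyEx(m,cv2.MORPH_OPEN,np.ones((5,5)))
    cs,_=cv2.findContours(m,cv2.RETR_EXTERNAL,cv2.CHAIN_APPROX_NONE)
    return max(cs,key=cv2.contourArea).reshape(-1,2).astype(float)
E
python3 - <<'E'
from h import *
d=snap('wrist')
hsv=cv2.cvtColor(d['image'],cv2.COLOR_RGB2HSV); m=cv2.inRange(hsv,(80,80,30),(100,255,255)); m[:, :190]=0; m[:,440:]=0; m[375:]=0
m=cv2.morphologyEx(m,cv2.MORPH_OPEN,np.ones((2,2)))
ys,xs=np.nonzero(m); print('box wrist',rect(d,np.c_[xs,ys],.084))
t=snap('top'); h=cv2.cvtColor(t['image'],cv2.COLOR_RGB2HSV)
print(h[290,200],h[310,240],h[330,215],h[280,240])
r=rect(t,white(t,(220,301),55),.004); print('div',r, 'grip approx',cast(t,(220.4,301.2),.028))
to(r[0],r[1],170,r[4])
E
```

```text
box wrist [439.3 -24.4 223.2 135.5 -85. ]
[129  13 189] [128  15 190] [ 20  54 183] [ 17  56 183]
div [409.1 296.8 208.  123.1  87.9] grip approx [[0.40934616 0.29003038 0.028     ]]
pose [437.7 -27.3 184.9] 5.0 delta [-28.6 324.1 -14.9] roll 1.446
```

drive_tool --pt "0.5 -2.2 25 -1 0.1112" --pt "0.5 -2.2 25 -1 0.1112" --pt "0.5 -2.2 25 -1 0.1112" --pt "0.5 -2.2 25 -1 0.1112" --pt "0.5 -2.2 25 -1 0.1112" --pt "0.5 -2.2 25 -1 0.1112" --pt "0.5 -2.2 25 -1 0.1112" --pt "0.5 -2.2 25 -1 0.1112" --pt "0.5 -2.2 25 -1 0.1112" --pt "0.5 -2.2 25 -1 0.1112" --pt "0.5 -2.2 25 -1 0.1112" --pt "0.5 -2.2 25 -1 0.1112" --pt "0.5 -2.2 25 -1 0.1112" --pt "0.5 0 0 0 0" --pt "0.5 0 0 0 0" --pt "0.5 0 0 0 0"

```text
clock: 29.15
position: [0.4092, 0.2962, 0.1341]
ee_rot: [-0.061, -3.139, 0.003]
force: [0.3, -0.0, -0.4]
width: 0.5
gripper_force: 0.0
```

```bash
python3 - <<'E'
from h import *
d=snap('wrist','w10.png'); print(observe()['joints'].round(2))
c=white(d,proj(d,[.409,.297,.004])[0],300,smax=45,vmin=100); r=rect(d,c,.004); print(r,c.min(0),c.max(0), proj(d,[.409,.297,.028]))
to(409.1,296.8,80,87.9)
E
```

```text
[-0.73  0.3   0.    1.93 -0.    0.91  0.8 ]
[408.  295.9 207.9 120.9  87.8] [193. 147.] [447. 286.] [[321.33258856 227.24857864]]
pose [409.5 295.9 171.4] 87.7 delta [ -0.4   0.9 -91.4] roll 0.003
```

View pics/w10.png

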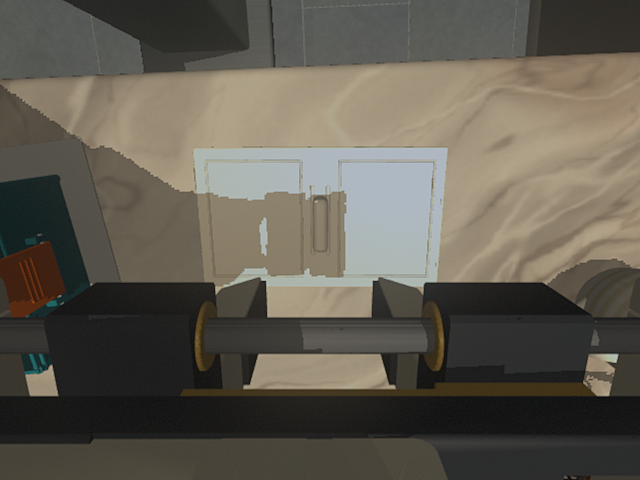

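The divider lies at (320,217) with its grip at (320,225), centred between the fingers. Grasping it.

drive_tool --pt "0.5 -0.8 0.5 -38 0" --pt "0.5 0 0 -38 0" --pt "0.5 0 0 -35 0" --pt "0.5 0 0 -25 0" --pt "0.5 0 0 -15 0" --pt "0.5 0 0 -8 0" --pt "0.5 0 0 -2 0" --pt "0.5 0 0 0 0" --pt "1 0 0 0 0" --pt "1 0 0 0 0" --pt "1 0 0 0 0" --pt "1 0 0 0 0" --pt "1 0 0 0 0" --pt "1 0 0 0 0" --pt "1 0 0 0 0" --pt "1 0 0 0 0" --pt "1 0 0 0 0" --grip_force 35

```text
clock: 30.62
position: [0.4091, 0.2981, -0.0252]
ee_rot: [0.059, 3.141, 0.0]
force: [-0.0, -0.1, 5.8]
width: 0.13
gripper_force: 35.0
```

drive_tool --pt "1 0 0 5 0" --pt "1 0 0 30 0" --pt "1 0 0 35 0" --pt "1 0 0 35 0" --pt "1 0 0 35 0" --pt "1 0 0 10 0" --pt "1 0 0 0 0" --pt "1 0 0 0 0" --pt "1 0 0 0 0"

```text
clock: 31.37
position: [0.408, 0.2973, 0.123]
ee_rot: [-0.059, -3.139, 0.003]
force: [0.6, 0.2, -1.6]
width: 0.126
gripper_force: 35.0
```

```bash
python3 - <<'E'
from h import *
o=observe();print(o['width']*92,o['gripper_force'])
d=snap('wrist'); p,a,_=pose()
zt=(p[2]+37-9.5+4)/1000; c=white(d,(318,230),300,smax=45,vmin=90); print(rect(d,c,zt),p,a)
tobox(0,0,150,90)
E
```

```text
11.589469026319799 34.999757409095764
[381.9 297.2 205.5  71.8  87.5] [407.93778462 297.16378683 122.77519705] 87.86334216076602
pose [407.9 297.2 159.8] 87.9 delta [  31.4 -321.6   -9.8] roll 0.125
```

drive_tool --pt "1 3.1 -32.1 0 0.0125" --pt "1 3.1 -32.1 0 0.0125" --pt "1 3.1 -32.1 0 0.0125" --pt "1 3.1 -32.1 0 0.0125" --pt "1 3.1 -32.1 0 0.0125" --pt "1 3.1 -32.1 0 0.0125" --pt "1 3.1 -32.1 0 0.0125" --pt "1 3.1 -32.1 0 0.0125" --pt "1 3.1 -32.1 0 0.0125" --pt "1 3.1 -32.1 0 0.0125" --pt "1 0 0 0 0" --pt "1 0 0 0 0" --pt "1 0 0 0 0" --pt "1 0 0 0 0"

```text
clock: 32.58
position: [0.4394, -0.0218, 0.1238]
ee_rot: [0.14, -3.137, -0.001]
force: [0.1, 0.4, -0.4]
width: 0.126
gripper_force: 35.0
```

```bash
python3 - <<'E'
from h import *
o=observe();print(o['width']*92,o['gripper_force'])
tobox(0,0,100,90)
d=snap('wrist'); p,a,_=pose()
hsv=cv2.cvtColor(d['image'],cv2.COLOR_RGB2HSV)
zt=(p[2]+37-11.8+4)/1000; c=white(d,(318,230),300,smax=45,vmin=90); r=rect(d,c,zt); print('div',r,c.min(0),c.max(0))
m=cv2.inRange(hsv,(80,80,30),(100,255,255)); m[375:]=0
ys,xs=np.nonzero(m); print('box',rect(d,np.c_[xs,ys],.084),xs.min(),xs.max(),ys.min(),ys.max())
E
```

```text
11.557398252261645 34.999889731407166
pose [439.4 -21.8 160.8] 95.1 delta [ -0.1  -2.6 -60.8] roll -0.002
div [ 4.120e+02 -3.000e-01  1.586e+02  7.290e+01 -8.500e+01] [190. 158.] [565. 317.]
box [376.  -30.7 220.5  10.9 -84.9] 127 502 138 157
```

drive_tool --pt "1 -0.1 -2.6 -20 -0.002" --pt "1 0 0 -20 0" --pt "1 0 0 -15 0" --pt "1 0 0 -5 0" --pt "1 0 0 0 0" --pt "1 0 0 0 0"

```text
clock: 33.13
position: [0.44, -0.025, 0.0647]
ee_rot: [0.136, -3.138, -0.0]
force: [1.2, -0.7, -1.5]
width: 0.127
gripper_force: 35.0
```

drive_tool --pt "1 0 0 -6 0" --pt "1 0 0 -6 0" --pt "1 0 0 -6 0" --pt "1 0 0 -6 0" --pt "1 0 0 0 0" --pt "1 0 0 0 0"

```text
clock: 33.63
position: [0.4394, -0.0256, 0.0401]
ee_rot: [0.134, -3.138, 0.0]
force: [0.4, -0.9, -1.1]
width: 0.124
gripper_force: 35.0
```

```bash
python3 - <<'E'
from h import *
o=observe();print(o['width']*92,o['gripper_force'],o['force'],o['ft_torque'])
tobox(0,0,58,90)
E
```

```text
11.449603584183848 34.99978959560394 [ 0.39941304 -0.90560909 -1.14126441] [0.0454646  0.05253263 0.04807528]
pose [439.4 -25.6  77.1] 94.9 delta [ -0.1   1.2 -19.1] roll 0.002
```

drive_tool --pt "1 0 1 -6 0.002" --pt "1 0 0 -6 0" --pt "1 0 0 -3 0" --pt "1 0 0 -2 0" --pt "1 0 0 -1 0" --pt "1 0 0 0 0" --pt "1 0 0 0 0"

```text
clock: 34.22
position: [0.4399, -0.0246, 0.0225]
ee_rot: [-0.138, 3.139, 0.0]
force: [0.3, 0.7, -0.9]
width: 0.127
gripper_force: 35.0
```

drive_tool --pt "1 0 0 -1 0" --pt "1 0 0 -1 0" --pt "1 0 0 0 0" --pt "0.6 0 0 0 0" --pt "0.6 0 0 0 0" --pt "0.6 0 0 0 0" --pt "0.6 0 0 0 0" --pt "0.6 0 0 25 0" --pt "0.6 0 0 35 0" --pt "0.6 0 0 35 0" --pt "0.6 0 0 0 0"

```text
clock: 35.13
position: [0.4434, -0.0246, 0.1208]
ee_rot: [-0.137, 3.13, 0.001]
force: [1.4, -0.4, 0.5]
width: 0.402
gripper_force: 0.0
```

```bash
python3 - <<'E'
from h import *
print(pose()[0],observe()['force'])
d=snap('wrist'); c=white(d,(318,230),300,smax=45,vmin=90); print('div',rect(d,c,.050),c.min(0),c.max(0))
t=snap('top')
for k,s,h in [('plum',(310,236),[(150,178)]),('blue',(341,204),[(100,125)]),('pot',(217,234),[(0,8),(172,180)])]:
    c=seg(t,s,h,90,rad=25); print(k,None if c is None else rect(t,c,.026))
to(604,307.4,100,95); to(602,40,100,95)
E
```

```text
[443.36454714 -24.5706229  120.76740021] [ 1.36289564 -0.39154969  0.54155952]
div [440.3 -17.2 182.3 125.9 -85. ] [195. 143.] [468. 316.]
plum [600.4  39.6  41.8  39.  -84.1]
blue [696.3 -49.8  40.4  38.6  69.8]
pot [604.6 307.7  43.9  43.9   0.7]
pose [441.  -24.4 153.7] 95.0 delta [163.  331.8 -53.7] roll -0.0
pose [441.  -24.4 153.7] 95.0 delta [161.   64.4 -53.7] roll -0.0
```

The divider is seated. Next the plum carton.

drive_tool --pt "0.3 23.2 9.1 0 0.002" --pt "0.3 23.2 9.1 0 0.002" --pt "0.3 23.2 9.1 0 0.002" --pt "0.3 23.2 9.1 -10 0.002" --pt "0.3 23.2 9.1 -20 0.002" --pt "0.3 23.2 9.1 -20 0.002" --pt "0.3 23.2 9.1 -10 0.002" --pt "0.3 0 0 0 0" --pt "0.3 0 0 0 0" --pt "0.3 0 0 0 0"

```text
clock: 36.07
position: [0.6008, 0.0386, 0.0543]
ee_rot: [0.159, -3.135, 0.001]
force: [-0.1, -0.1, 0.4]
width: 0.703
gripper_force: 0.0
```

```bash
python3 - <<'E'
from h import *
d=snap('wrist','w11.png'); c=seg(d,proj(d,[.602,.04,.026])[0],[(150,178)],80,rad=70); r=rect(d,c,.026); print(r)
print(cast(d,[[c[:,0].min(),c[:,1].mean()],[c[:,0].max(),c[:,1].mean()],[c[:,0].mean(),c[:,1].min()],[c[:,0].mean(),c[:,1].max()]],.026).round(4)*1000)
to(603.5,39.7,6,95.9); print(observe()['width']*92)
t=snap('top'); print('div top',rect(t,white(t,(331,293),60,smax=40),.05))
E
```

```text
[598.9  39.1  43.   41.3   4.6]
[[600.8  18.5  26. ]
 [596.6  59.8  26. ]
 [577.4  36.7  26. ]
 [620.6  41.1  26. ]]
pose [601.   38.5  92. ] 95.8 delta [  2.5   1.2 -86. ] roll 0.002
64.38729930778476
div top [393.3 -82.9  41.8  36.6   0.6]
```

drive_tool --pt "0.3 0.5 1 -35 0" --pt "0.3 0 0 -30 0" --pt "0.3 0 0 -14 0" --pt "0.3 0 0 -6 0" --pt "0.3 0 0 0 0" --pt "1 0 0 0 0" --pt "1 0 0 0 0" --pt "1 0 0 0 0" --pt "1 0 0 0 0" --pt "1 0 0 0 0" --pt "1 0 0 0 0" --pt "1 0 0 0 0" --grip_force 20

```text
clock: 37.17
position: [0.6036, 0.0403, -0.0284]
ee_rot: [-0.159, 3.136, 0.0]
force: [-1.4, -0.1, 7.8]
width: 0.456
gripper_force: 19.9
```

drive_tool --pt "1 0 0 10 0" --pt "1 0 0 30 0" --pt "1 0 0 35 0" --pt "1 0 0 35 0" --pt "1 0 0 30 0" --pt "1 0 0 0 0"

```text
clock: 37.67
position: [0.6067, 0.0404, 0.1178]
ee_rot: [-0.159, 3.127, 0.002]
force: [1.4, 0.7, -0.7]
width: 0.453
gripper_force: 19.9
```

```bash
python3 - <<'E'
from h import *
o=observe();print(o['width']*92,o['gripper_force'])
tobox(32,58,140,90)
E
```

```text
41.7136805602709 19.881987869739532
pose [606.7  40.4 154.8] 95.8 delta [-140.6   -4.2  -14.8] roll -0.014
```

drive_tool --pt "1 -23 -0.7 0 -0.002" --pt "1 -23 -0.7 0 -0.002" --pt "1 -23 -0.7 0 -0.002" --pt "1 -23 -0.7 0 -0.002" --pt "1 -23 -0.7 0 -0.002" --pt "1 -23 -0.7 0 -0.002" --pt "1 0 0 0 0" --pt "1 0 0 0 0" --pt "1 0 0 0 0"

```text
clock: 38.42
position: [0.4657, 0.0361, 0.1111]
ee_rot: [-0.141, 3.137, 0.0]
force: [0.9, -0.0, -0.2]
width: 0.46
gripper_force: 19.9
```

```bash
python3 - <<'E'
from h import *
o=observe();print(o['width']*92,o['gripper_force'])
tobox(32,58,60,90)
t=snap('top'); 
for k,s,h in [('blue',(341,204),[(100,125)]),('pot',(217,234),[(0,8),(172,180)])]:
    c=seg(t,s,h,90,rad=25); print(k,None if c is None else rect(t,c,.026))
E
```

```text
42.330098366748594 19.881961047649384
pose [465.7  36.1 148.1] 95.1 delta [  0.4   0.1 -88.1] roll -0.002
blue [696.6 -49.9  40.4  37.9  69.8]
pot [604.6 307.7  43.9  43.9   0.7]
```

drive_tool --pt "1 0 0 -35 0" --pt "1 0 0 -25 0" --pt "1 0 0 -15 0" --pt "1 0 0 -8 0" --pt "1 0 0 -4 0" --pt "1 0 0 0 0" --pt "1 0 0 0 0"

```text
clock: 39.05
position: [0.4656, 0.036, 0.024]
ee_rot: [-0.14, 3.138, 0.0]
force: [-0.1, 0.7, 0.7]
width: 0.457
gripper_force: 19.9
```

drive_tool --pt "1 0 0 -1 0" --pt "1 0 0 0 0" --pt "0.42 0 0 0 0" --pt "0.42 0 0 0 0" --pt "0.42 0 0 0 0" --pt "0.42 0 0 10 0" --pt "0.4 0 0 35 0" --pt "0.4 0 0 35 0" --pt "0.4 0 0 10 0" --pt "0.4 0 0 0 0"

```text
clock: 39.88
position: [0.467, 0.0363, 0.1155]
ee_rot: [-0.14, 3.133, 0.002]
force: [-0.3, 0.1, -0.8]
width: 0.6
gripper_force: 0.0
```

```bash
python3 - <<'E'
from h import *
o=observe();print(o['width']*92,o['force'])
to(697,-49,95,70)
d=snap('wrist','w12.png')
c=seg(d,proj(d,[*bx(32,58)/1000,.076])[0],[(150,178)],80,rad=80); print(rect(d,c,.076),bx(32,58))
E
```

```text
55.220338562104246 [-0.25258544  0.0536639  -0.8257136 ]
pose [467.   36.3 152.5] 95.1 delta [230.  -85.3 -57.5] roll -0.439
[461.8  35.1  41.2  40.7 -86.2] [466.12319726  36.16827626]
```

drive_tool --pt "0.3 28.9 -10.8 0 -0.055" --pt "0.3 28.9 -10.8 0 -0.055" --pt "0.3 28.9 -10.8 0 -0.055" --pt "0.3 28.9 -10.8 0 -0.055" --pt "0.3 28.9 -10.8 -10 -0.055" --pt "0.3 28.9 -10.8 -15 -0.055" --pt "0.3 28.9 -10.8 -15 -0.055" --pt "0.3 28.9 -10.8 -15 -0.055" --pt "0.3 0 0 0 0" --pt "0.3 0 0 0 0" --pt "0.3 0 0 0 0"

```text
clock: 40.85
position: [0.6946, -0.0502, 0.0559]
ee_rot: [-0.546, -3.091, 0.001]
force: [-0.6, -0.7, -0.2]
width: 0.698
gripper_force: 0.0
```

```bash
python3 - <<'E'
from h import *
d=snap('wrist'); c=seg(d,proj(d,[.697,-.05,.026])[0],[(100,125)],80,rad=70); r=rect(d,c,.026); print(r)
print(cast(d,[[c[:,0].mean(),c[:,1].min()],[c[:,0].mean(),c[:,1].max()]],.026).round(4)*1000)
to(699,-51,7,69.8); print(observe()['width']*92)
E
```

```text
[695.8 -50.2  42.4  41.3 -19.2]
[[675.9 -42.1  26. ]
 [716.  -56.6  26. ]]
pose [694.8 -49.9  94. ] 70.0 delta [  4.2  -1.1 -87. ] roll -0.003
64.34092346272787
```

drive_tool --pt "0.3 3 -0.7 -35 0" --pt "0.3 0 0 -30 0" --pt "0.3 0 0 -15 0" --pt "0.3 0 0 -7 0" --pt "0.3 0 0 0 0" --pt "1 0 0 0 0" --pt "1 0 0 0 0" --pt "1 0 0 0 0" --pt "1 0 0 0 0" --pt "1 0 0 0 0" --pt "1 0 0 0 0" --pt "1 0 0 0 0"

```text
clock: 41.9
position: [0.6998, -0.0511, -0.0281]
ee_rot: [0.547, 3.092, 0.001]
force: [-1.2, -0.3, 6.5]
width: 0.455
gripper_force: 20.0
```

drive_tool --pt "1 0 0 10 0" --pt "1 0 0 30 0" --pt "1 0 0 35 0" --pt "1 0 0 35 0" --pt "1 0 0 30 0" --pt "1 0 0 0 0"

```text
clock: 42.4
position: [0.7031, -0.0519, 0.1187]
ee_rot: [0.546, 3.083, 0.002]
force: [0.6, 0.2, 0.6]
width: 0.456
gripper_force: 20.0
```

```bash
python3 - <<'E'
from h import *
o=observe();print(o['width']*92,o['gripper_force'])
tobox(-32,58,140,90)
E
```

```text
41.99270194308842 19.990740716457367
pose [703.1 -51.9 155.7] 69.9 delta [-300.7   82.5  -15.7] roll 0.438
```

drive_tool --pt "1 -30 8.2 0 0.0438" --pt "1 -30 8.2 0 0.0438" --pt "1 -30 8.2 0 0.0438" --pt "1 -30 8.2 0 0.0438" --pt "1 -30 8.2 0 0.0438" --pt "1 -30 8.2 0 0.0438" --pt "1 -30 8.2 0 0.0438" --pt "1 -30 8.2 0 0.0438" --pt "1 -30 8.2 0 0.0438" --pt "1 -30 8.2 0 0.0438" --pt "1 0 0 0 0" --pt "1 0 0 0 0" --pt "1 0 0 0 0"

```text
clock: 43.48
position: [0.4, 0.0309, 0.1112]
ee_rot: [-0.137, 3.137, 0.001]
force: [1.0, -0.0, -0.8]
width: 0.458
gripper_force: 20.0
```

```bash
python3 - <<'E'
from h import *
o=observe();print(o['width']*92,o['gripper_force'])
tobox(-32,58,60,90)
t=snap('top'); 
for k,s,h in [('pot',(217,234),[(0,8),(172,180)])]:
    c=seg(t,s,h,90,rad=25); print(k,None if c is None else rect(t,c,.026))
E
```

```text
42.15152715915066 19.990745186805725
pose [400.   30.9 148.2] 95.0 delta [  2.4  -0.3 -88.2] roll 0.0
pot [604.6 307.7  43.9  43.9   0.7]
```

drive_tool --pt "1 1.5 0 -35 0" --pt "1 0 0 -25 0" --pt "1 0 0 -15 0" --pt "1 0 0 -8 0" --pt "1 0 0 -4 0" --pt "1 0 0 0 0" --pt "1 0 0 0 0"

```text
clock: 44.12
position: [0.4012, 0.0308, 0.0239]
ee_rot: [-0.137, 3.138, 0.0]
force: [-0.2, 0.7, -0.1]
width: 0.455
gripper_force: 20.0
```

drive_tool --pt "1 0 0 -1 0" --pt "1 0 0 0 0" --pt "0.42 0 0 0 0" --pt "0.42 0 0 0 0" --pt "0.42 0 0 0 0" --pt "0.42 0 0 10 0" --pt "0.4 0 0 35 0" --pt "0.4 0 0 35 0" --pt "0.4 0 0 10 0" --pt "0.4 0 0 0 0"

```text
clock: 44.95
position: [0.4026, 0.0313, 0.1152]
ee_rot: [-0.137, 3.133, 0.002]
force: [0.4, 0.2, 0.1]
width: 0.596
gripper_force: 0.0
```

```bash
python3 - <<'E'
from h import *
o=observe();print(o['width']*92,o['force'])
to(604.2,307.4,95,90)
d=snap('wrist','w13.png')
for q,h in (((-32,58),[(100,125)]),((32,58),[(150,178)])):
  c=seg(d,proj(d,[*bx(*q)/1000,.076])[0],h,80,rad=80); print(rect(d,c,.076),bx(*q))
E
```

```text
54.81499222711063 [0.42497911 0.15888502 0.08046676]
pose [402.6  31.3 152.2] 95.0 delta [201.6 276.1 -57.2] roll -0.088
[396.4  29.6  42.3  41.2   6.1] [402.36673658  30.59030872]
[441.4  33.4  41.   12.9 -85. ] [466.12319726  36.16827626]
```

drive_tool --pt "0.25 20.2 27.6 0 0" --pt "0.25 20.2 27.6 0 0" --pt "0.25 20.2 27.6 0 0" --pt "0.25 20.2 27.6 0 0" --pt "0.25 20.2 27.6 0 0" --pt "0.25 20.2 27.6 0 0" --pt "0.25 20.2 27.6 0 0" --pt "0.25 20.2 27.6 -15 0" --pt "0.25 20.2 27.6 -20 0" --pt "0.25 20.2 27.6 -20 0" --pt "0.25 0 0 0 0" --pt "0.25 0 0 0 0" --pt "0.25 0 0 0 0"

```text
clock: 46.08
position: [0.6015, 0.3058, 0.0556]
ee_rot: [0.137, -3.136, 0.003]
force: [1.0, -0.4, 0.9]
width: 0.749
gripper_force: 0.0
```

```bash
python3 - <<'E'
from h import *
d=snap('wrist'); c=seg(d,proj(d,[.604,.3075,.026])[0],[(0,8),(172,180)],80,rad=80); r=rect(d,c,.026); print(r)
to(r[0],r[1],8,95); print(observe()['width']*92)
E
```

```text
[602.9 307.3  47.1  45.6   5. ]
pose [602.  305.4  93.8] 95.0 delta [  0.9   1.9 -85.8] roll 0.001
69.04014856386637
```

drive_tool --pt "0.25 0.8 1.5 -35 0" --pt "0.25 0 0 -30 0" --pt "0.25 0 0 -14 0" --pt "0.25 0 0 -6 0" --pt "0.25 0 0 0 0" --pt "1 0 0 0 0" --pt "1 0 0 0 0" --pt "1 0 0 0 0" --pt "1 0 0 0 0" --pt "1 0 0 0 0" --pt "1 0 0 0 0" --pt "1 0 0 0 0"

```text
clock: 47.13
position: [0.6041, 0.3088, -0.0262]
ee_rot: [-0.138, 3.137, 0.002]
force: [-1.0, -0.2, 7.0]
width: 0.502
gripper_force: 20.0
```

drive_tool --pt "1 0 0 10 0" --pt "1 0 0 30 0" --pt "1 0 0 35 0" --pt "1 0 0 35 0" --pt "1 0 0 30 0" --pt "1 0 0 0 0"

```text
clock: 47.63
position: [0.6069, 0.3102, 0.1205]
ee_rot: [-0.137, 3.129, 0.008]
force: [1.1, -0.2, 0.0]
width: 0.503
gripper_force: 20.0
```

```bash
python3 - <<'E'
from h import *
o=observe();print(o['width']*92,o['gripper_force'])
tobox(0,-57,145,90)
E
```

```text
46.23239254918143 19.999910295009613
pose [606.9 310.2 157.5] 95.0 delta [-162.6 -391.4  -12.5] roll -0.0
```

drive_tool --pt "1 -12.4 -30 0 0" --pt "1 -12.4 -30 0 0" --pt "1 -12.4 -30 0 0" --pt "1 -12.4 -30 0 0" --pt "1 -12.4 -30 0 0" --pt "1 -12.4 -30 0 0" --pt "1 -12.4 -30 0 0" --pt "1 -12.4 -30 0 0" --pt "1 -12.4 -30 0 0" --pt "1 -12.4 -30 0 0" --pt "1 -12.4 -30 0 0" --pt "1 -12.4 -30 0 0" --pt "1 -12.4 -30 0 0" --pt "1 0 0 0 0" --pt "1 0 0 0 0" --pt "1 0 0 0 0"

```text
clock: 48.97
position: [0.4424, -0.0812, 0.1129]
ee_rot: [-0.137, 3.138, 0.001]
force: [0.7, 0.2, -0.5]
width: 0.499
gripper_force: 20.0
```

```bash
python3 - <<'E'
from h import *
o=observe();print(o['width']*92,o['gripper_force'])
tobox(0,-57,62,90)
E
```

```text
45.90654362624964 20.000096261501312
pose [442.4 -81.2 149.9] 95.0 delta [  1.8   0.  -87.9] roll -0.0
```

drive_tool --pt "1 0 0 -35 0" --pt "1 0 0 -25 0" --pt "1 0 0 -15 0" --pt "1 0 0 -8 0" --pt "1 0 0 -4 0" --pt "1 0 0 0 0" --pt "1 0 0 0 0"

```text
clock: 49.55
position: [0.4428, -0.0812, 0.0261]
ee_rot: [-0.139, 3.138, 0.0]
force: [-0.6, 0.8, -0.7]
width: 0.501
gripper_force: 20.0
```

drive_tool --pt "1 0 0 -1.5 0" --pt "1 0 0 0 0" --pt "0.4 0 0 0 0" --pt "0.4 0 0 0 0" --pt "0.4 0 0 0 0" --pt "0.4 0 0 10 0" --pt "0.4 0 0 35 0" --pt "0.4 0 0 35 0" --pt "0.4 0 0 35 0" --pt "0.4 0 0 35 0" --pt "0.4 0 0 0 0"

```text
clock: 50.47
position: [0.4457, -0.0822, 0.1802]
ee_rot: [-0.136, 3.129, -0.001]
force: [1.2, -0.3, 0.1]
width: 0.601
gripper_force: 0.0
```

```bash
python3 - <<'E'
from h import *
t=snap('top')
print('bar',rect(t,seg(t,(427,299),[(80,100)],90,rad=60),.037),'lid',rect(t,seg(t,(427,299),[(50,100)],40,rad=70),.011))
to(422.2,-299.5,140,79.4)
d=snap('wrist','w14.png')
E
```

```text
bar [ 422.1 -299.1   64.7   11.2  -10.3] lid [ 415.9 -334.3  151.2  130.2   79.4]
pose [444.5 -81.9 214.4] 95.0 delta [ -22.3 -217.6  -74.4] roll -0.272
```

View pics/w14.png

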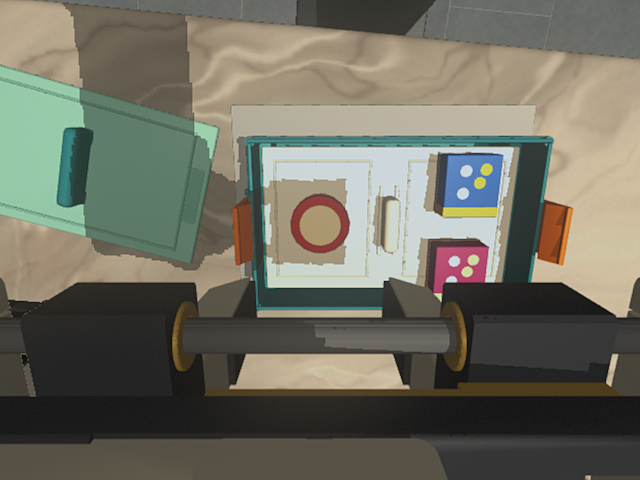

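All packed: pot (320,224), blue carton (471,184) and plum carton (460,265) lie flat on the divider. The lid bar is at (74,167). Now the lid.

drive_tool --pt "0.5 -2.8 -27.2 0 -0.034" --pt "0.5 -2.8 -27.2 0 -0.034" --pt "0.5 -2.8 -27.2 0 -0.034" --pt "0.5 -2.8 -27.2 -10 -0.034" --pt "0.5 -2.8 -27.2 -20 -0.034" --pt "0.5 -2.8 -27.2 -25 -0.034" --pt "0.5 -2.8 -27.2 -25 -0.034" --pt "0.5 -2.8 -27.2 -25 -0.034" --pt "0.5 0 0 0 0" --pt "0.5 0 0 0 0" --pt "0.5 0 0 0 0"

```text
clock: 51.48
position: [0.4189, -0.2984, 0.0681]
ee_rot: [-0.289, -3.126, -0.002]
force: [0.5, 0.2, -0.1]
width: 0.498
gripper_force: 0.0
```

```bash
python3 - <<'E'
from h import *
d=snap('wrist'); 
c=seg(d,proj(d,[.422,-.2995,.011])[0],[(50,100)],30,rad=250); print('lid',rect(d,c,.011),c.min(0),c.max(0))
c=seg(d,proj(d,[.422,-.2995,.037])[0],[(84,100)],90,rad=60); print('bar',rect(d,c,.037),c.min(0),c.max(0))
t=snap('top');print('toplid',rect(t,seg(t,(427,299),[(50,100)],40,rad=70),.011))
to(422.2,-299.5,17,79.4)
E
```

```text
lid [ 414.7 -294.5  235.2  117.5   79.4] [140. 147.] [494. 317.]
bar [ 419.5 -301.2   69.    12.9  -10.3] [306. 201.] [327. 309.]
toplid [ 425.4 -282.6  185.7  130.7   79.3]
pose [ 420.2 -298.2  106.3] 79.5 delta [  2.   -1.3 -89.3] roll -0.002
```

drive_tool --pt "0.5 1.5 -1.2 -35 0" --pt "0.5 0 0 -30 0" --pt "0.5 0 0 -15 0" --pt "0.5 0 0 -9 0" --pt "0.5 0 0 0 0" --pt "0.5 0 0 0 0" --pt "1 0 0 0 0" --pt "1 0 0 0 0" --pt "1 0 0 0 0" --pt "1 0 0 0 0" --pt "1 0 0 0 0" --pt "1 0 0 0 0" --pt "1 0 0 0 0" --pt "1 0 0 0 0" --pt "1 0 0 0 0" --grip_force 55

```text
clock: 52.83
position: [0.4214, -0.3005, -0.0197]
ee_rot: [0.289, 3.128, 0.0]
force: [-0.4, 0.8, 6.8]
width: 0.147
gripper_force: 55.0
```

drive_tool --pt "1 0 0 5 0" --pt "1 0 0 30 0" --pt "1 0 0 35 0" --pt "1 0 0 35 0" --pt "1 0 0 30 0" --pt "1 0 0 20 0" --pt "1 0 0 0 0" --pt "1 0 0 0 0"

```text
clock: 53.5
position: [0.4216, -0.3006, 0.1358]
ee_rot: [0.289, 3.126, -0.001]
force: [0.5, 0.2, -1.7]
width: 0.146
gripper_force: 55.0
```

```bash
python3 - <<'E'
from h import *
o=observe();print(o['width']*92,o['gripper_force'])
tobox(0,0,160,90)
E
```

```text
13.45701901717916 54.999321699142456
pose [ 421.6 -300.6  172.8] 79.4 delta [ 17.7 276.2 -12.8] roll 0.271
```

drive_tool --pt "1 1.9 30.7 0 0.0301" --pt "1 1.9 30.7 0 0.0301" --pt "1 1.9 30.7 0 0.0301" --pt "1 1.9 30.7 0 0.0301" --pt "1 1.9 30.7 0 0.0301" --pt "1 1.9 30.7 0 0.0301" --pt "1 1.9 30.7 0 0.0301" --pt "1 1.9 30.7 0 0.0301" --pt "1 1.9 30.7 0 0.0301" --pt "1 0 0 0 0" --pt "1 0 0 0 0" --pt "1 0 0 0 0" --pt "1 0 0 0 0"

```text
clock: 54.58
position: [0.4376, -0.0254, 0.1343]
ee_rot: [0.133, -3.137, 0.001]
force: [0.5, 0.0, -0.6]
width: 0.151
gripper_force: 55.0
```

```bash
python3 - <<'E'
from h import *
o=observe();print(o['width']*92,o['gripper_force'],o['force'])
tobox(-0.5,0,125,90)
E
```

```text
13.857378901155034 54.99900698661804 [ 0.4700563   0.0407436  -0.62018982]
pose [437.6 -25.4 171.3] 94.8 delta [  1.2   0.9 -46.3] roll 0.003
```

drive_tool --pt "1 1 0.8 -20 0.003" --pt "1 0 0 -15 0" --pt "1 0 0 -10 0" --pt "1 0 0 -4 0" --pt "1 0 0 0 0" --pt "1 0 0 0 0" --pt "1 0 0 0 0"

```text
clock: 55.17
position: [0.4397, -0.0237, 0.0865]
ee_rot: [-0.139, 3.138, 0.0]
force: [0.3, -0.1, -1.0]
width: 0.153
gripper_force: 55.0
```

```bash
python3 - <<'E'
from h import *
o=observe();print(o['width']*92,o['gripper_force'],o['force'])
tobox(-0.5,0,110,90)
E
```

```text
14.03775275579625 54.9992036819458 [ 0.29915036 -0.11391084 -1.01371098]
pose [439.7 -23.7 123.5] 95.1 delta [ -0.9  -0.7 -13.5] roll -0.001
```

drive_tool --pt "1 -0.8 -0.6 -4 -0.001" --pt "1 0 0 -4 0" --pt "1 0 0 -3 0" --pt "1 0 0 -3 0" --pt "1 0 0 0 0" --pt "1 0 0 0 0"

```text
clock: 55.67
position: [0.4385, -0.024, 0.0718]
ee_rot: [0.139, -3.138, 0.0]
force: [0.4, -0.7, -0.8]
width: 0.147
gripper_force: 55.0
```

drive_tool --pt "1 0 0 -2 0" --pt "1 0 0 -2 0" --pt "1 0 0 -2 0" --pt "1 0 0 0 0" --pt "1 0 0 0 0"

```text
clock: 56.08
position: [0.4397, -0.0238, 0.0664]
ee_rot: [-0.139, 3.136, 0.0]
force: [2.5, -0.1, 2.5]
width: 0.146
gripper_force: 55.1
```

```bash
python3 - <<'E'
from h import *
o=observe();print(o['width']*92,o['gripper_force'],o['force'],o['ft_torque'])
tobox(-0.5,0,95.3,90)
E
```

```text
13.459854179331089 55.10715901851654 [ 2.50590529 -0.11956196  2.46523256] [ 0.53418533 -0.54228636  0.04199321]
pose [439.7 -23.8 103.4] 95.1 delta [-0.9 -0.7 -8.1] roll -0.001
```

drive_tool --pt "1 0 0 -1.5 0" --pt "1 0 0 -1.5 0" --pt "1 0 0 0 0" --pt "1 0 0 0 0"

```text
clock: 56.42
position: [0.4388, -0.0241, 0.0628]
ee_rot: [-0.139, 3.138, -0.0]
force: [4.3, -3.3, -6.8]
width: 0.148
gripper_force: 55.3
```

drive_tool --pt "1 0 0 -1.5 0" --pt "1 0 0 0 0" --pt "1 0 0 0 0"

```text
clock: 56.67
position: [0.4379, -0.0243, 0.0611]
ee_rot: [0.138, -3.137, 0.001]
force: [2.5, -2.6, -8.0]
width: 0.147
gripper_force: 55.1
```

```bash
python3 - <<'E'
from h import *
o=observe();print(o['width']*92,o['gripper_force'],o['force'],o['ft_torque'])
tobox(-0.5,0,95.3,90)
E
```

```text
13.488996571821525 55.05390822887421 [ 2.52278582 -2.56334845 -7.9728309 ] [-0.11540563 -0.64044942 -0.04066294]
pose [437.9 -24.3  98.1] 95.0 delta [ 0.9 -0.1 -2.8] roll -0.001
```

The force has turned downward (-8 N), so the clips seem to have snapped on. Pressing home.

drive_tool --pt "1 0.5 0 -1 0" --pt "1 0 0 -1 0" --pt "1 0 0 -0.5 0" --pt "1 0 0 0 0" --pt "1 0 0 0 0"

```text
clock: 57.08
position: [0.4388, -0.0236, 0.059]
ee_rot: [0.14, -3.138, -0.0]
force: [0.6, -0.5, -0.9]
width: 0.146
gripper_force: 55.0
```

```bash
python3 - <<'E'
from h import *
o=observe();print(o['width']*92,o['gripper_force'],o['force'],o['ft_torque'])
tobox(-0.5,0,95.3,90)
E
```

```text
13.389290573054378 54.99916434288025 [ 0.58018672 -0.52572074 -0.86643114] [ 0.02091442  0.01466079 -0.00487526]
pose [438.8 -23.6  96. ] 95.1 delta [-0.  -0.8 -0.7] roll -0.002
```

Pressing gently to about 10–15 N to confirm, then releasing and withdrawing.

drive_tool --pt "1 0 0 -0.7 0" --pt "1 0 0 -0.7 0" --pt "1 0 0 0 0" --pt "1 0 0 0 0"

```text
clock: 57.42
position: [0.439, -0.0238, 0.0582]
ee_rot: [-0.139, 3.138, 0.001]
force: [-2.8, 0.9, 11.3]
width: 0.147
gripper_force: 55.0
```

drive_tool --pt "0.6 0 0 0 0" --pt "0.6 0 0 0 0" --pt "0.6 0 0 0 0" --pt "0.6 0 0 0 0" --pt "0.6 0 0 20 0" --pt "0.6 0 0 35 0" --pt "0.6 0 0 35 0" --pt "0.6 20 30 20 0" --pt "0.6 28 30 0 0" --pt "0.6 28 30 0 0" --pt "0.6 28 30 0 0" --pt "0.6 28 30 0 0" --pt "0.6 0 0 0 0" --pt "0.6 0 0 0 0" --pt "0.6 0 0 0 0"

```text
clock: 58.67
position: [0.5705, 0.1255, 0.1669]
ee_rot: [0.139, -3.137, 0.001]
force: [-0.1, -0.8, -0.4]
width: 0.399
gripper_force: 0.0
```

```bash
python3 - <<'E'
from h import *
o=observe();print(o['position'],o['force'])
t=snap('top')
c=seg(t,(331,293),[(50,100)],40,rad=62); print('lid@.089',rect(t,c,.089))
c=seg(t,(331,293),[(84,100)],90,rad=25); print('bar@.115',rect(t,c,.115),'z test @.12',rect(t,c,.12))
w=snap('wrist'); s=snap('side')
im=np.hstack([cv2.resize(t['image'][250:340,275:390],(460,360)),cv2.resize(s['image'][190:310,310:430],(340,360))])
cv2.imwrite('pics/fin.png',im[:,:,::-1])
E
```

```text
[0.57047877 0.12549763 0.1669101 ] [-0.13356582 -0.79464441 -0.43590139]
lid@.089 [442.6 -66.  135.2 133.7 -84.5]
bar@.115 [ 4.33e+02 -2.37e+01  4.80e+01  8.00e+00  4.00e-01] z test @.12 [ 4.33e+02 -2.35e+01  4.78e+01  8.00e+00  4.00e-01]
```

View pics/fin.png

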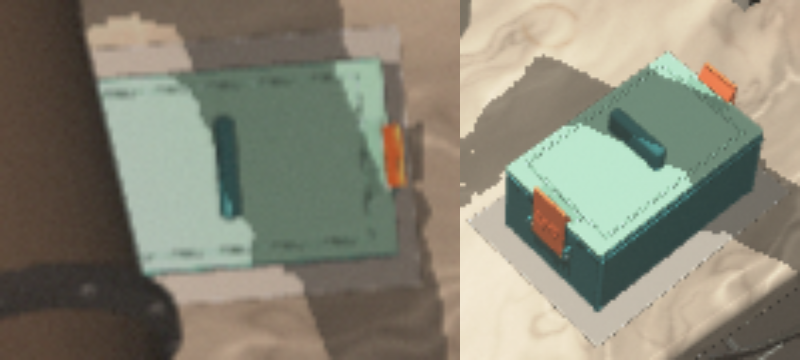

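The side crop shows the lid flat on the rim, with the clips over it at (550,222) and (718,82). The lid stopped firmly at 11 N, at the expected home height. Handing in.

```bash
python3 -c "
from cell import arm; print(arm.sign_off())"
```

```text
the job is handed in; nothing more can be done
None
```

I packed the lunch box and handed it in at about 59 s. All three tubs, the divider, both cartons and the dip pot are in, and in the last picture the lid sits home with both clips over it; the hand-in call returned no verdict.

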